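# Fit the sprung rotor into the tube rotator

### The job

Fit the long rotor with the spring-loaded end into the empty tube rotator: pick it up, compress its spring against the end block so that it goes in between the two ends, and let go with the spring end lying in the half cup, the fixed pin fully home in the round cup and the spring holding it there. Work gently, without forcing the rotor or knocking the stand, and leave everything else on the bench where it is.

Things in the scene. Friction and masses are not known exactly. Their poses are not given: they have to be found in the camera images.
- stand: Empty tube rotator, fixed. White base 130 (x) by 250 (y) by 42 mm high, origin at the centre of its underside, z up. Seat axis: along its y at x = 0, nominally 110 mm up. But the yoke carrying both ends was set by hand up to 6 mm higher or lower, unmeasured, and is clamped: both cups share that shift; feel for it. At -y the round cup's upright; at +y the end block with the half cup.
- cup_nominal (a point): Nominal centre of the round grey cup's mouth (stand frame 0, -74, 110 mm; true one up to 6 mm higher or lower); axes as the stand's. It opens to +y: bore 13 mm diameter, 10 deep (bottom at stand y = -84), no chamfer, outer diameter 25. Its upright: 50 wide, inner face y = -88, top 13 mm above the seat axis; motor housing behind, to y = -135, 4 mm below the axis.
- wall_nominal (a point): Nominal point of the end block's wall on the seat axis (stand frame 0, 96, 110 mm). Flat wall facing -y, 46 wide, top 50 mm above the axis; clamped up to 3 mm nearer or farther along y, unmeasured: feel for it. On it a grey half cup reaching 9 mm out, open above: floor 6.5 mm below the axis, arms 16 mm apart, 28 over all, ending 6 mm above the axis. Plunger and pin at rest lie 1.5 mm below it.
- rotor: Rotor to fit, loose, about 0.24 kg. Origin on its axis mid-bar, its y towards the spring end. Bar 22 mm square, y = -42 to 42: grip here from above. White square plates 56 by 56 by 5 mm at y = -45 and 45 rest on the bench (axis 28 mm up). At -y a 14 mm shaft to y = -62, then the pin. At +y an 18 mm sleeve to y = 66, then the plunger with a dark coil. 188 mm long when free. Starts in either of two places.
- pin_tip (a point): Centre of the flat end of the fixed steel pin, 10 mm diameter, 22 long, edge rounded 1 mm (rotor frame y = -84); axes of the rotor. To pass the round cup's mouth the spring must be compressed by 15 to 21 mm, as the end block stands; seated, 5 to 11 mm.
- spring_tip (a point): Centre of the flat end of the spring plunger, 10 mm diameter (rotor frame y = 104 when free, less when pressed); axes of the rotor. It slides in by up to 26 mm, then stops hard; the spring pushes with 3 N at first and 0.25 N more per mm.
- short_rotor: Bystander: a shorter rigid rotor, 116 mm long, 50 mm square plates, thick 20 mm stub ends, no spring; lies on the bench in the other place. Origin at its middle.
- reagent: Bystander: brown bottle, 56 mm diameter, 120 mm high, origin at the underside.
- oil_jar: Bystander: small glass jar, 36 mm diameter, 50 mm high, origin at the underside.
- beaker: Bystander: beaker, 68 mm diameter, 85 mm high, origin at the underside.
- slide_box: Bystander: cardboard box 90 by 80 by 35 mm, origin at the underside.
Mind the look-alikes: they are no part of the job. What is shaped like the rotor but blue or yellow is not meant.

How it is judged:
On the way, in this order (a step that is already met when the one before it is completed fails the run):
1. the rotor is lifted off the bench (height (world z) of rotor above 0.07 m), for 0.2 s.
2. the spring is compressed by at least 12 mm with the rotor between the stand's ends (distance between pin_tip and spring_tip below 0.176 m and distance between rotor and cup_nominal below 0.13 m), for 0.1 s.
At the end, for the whole second after the job is handed in: Pin at least 6 mm deep in the round cup, plunger's end in the half cup (both within 4 mm of the seat axis sideways and +8/-9.5 mm of its nominal height, which only the bores allow), rotor within 0.025 rad of the axis, spring compressed by at least 3 mm, rotor released and at rest (under 0.02 m/s) (y of pin_tip in the frame of cup_nominal between -0.0125 and -0.006 m and x of pin_tip in the frame of cup_nominal between -0.004 and 0.004 m and z of pin_tip in the frame of cup_nominal between -0.0095 and 0.008 m and x of spring_tip in the frame of cup_nominal between -0.004 and 0.004 m and z of spring_tip in the frame of cup_nominal between -0.0095 and 0.008 m and angle between the y axis of rotor and the y axis of stand, either way round below 0.025 rad and distance between pin_tip and spring_tip below 0.185 m and linear speed of rotor below 0.02 m/s); the robot touches nothing.
It fails at once if the rotor is forced against the stand with more than 35 N (contact force between rotor and stand above 35 N).
It fails at once if the arm or fingers press on the stand with more than 15 N (contact force between any of the fingers, the arm and stand above 15 N).
It fails at once if a bystander is moved by more than 25 mm (distance of any of short_rotor, reagent, oil_jar, beaker, slide_box from where it was at the start of the episode above 0.025 m).
It also fails if it takes over 48 s, if anything falls off the work surface, if the arm or the gripper's body presses on something with over 40 N, if the wrist force passes 120 N, or if a joint passes its speed limit or range.

### The arm

A 6-joint arm with a two-finger parallel gripper is mounted at the origin on the work surface. World frame = base frame: x ahead of the robot, y to its left, z up, the work surface at z = 0. Lengths are in m, angles in rad, forces in N, time in s.
With the tool pointing down it reaches from about 0.35 to 0.875 m from the base axis. Payload 4.2 kg.
Tool frame: the origin (TCP) lies midway between the tips of the shut fingers; the grasp point (between the pads) lies 19 mm behind it; z points along the fingers, y is the line along which they close (so a half turn about z gives the same grasp; the last joint's range is limited). The gripper opens to 85 mm and grips with 20 to 120 N. Pads are 22 mm wide; open, the fingers measure 114 mm over their backs; the gripper's body (76 mm by 85 mm) begins 54 mm behind the grasp point. The pads swing forward as they close: fully open they stand 13 mm farther back than shut.
Start: joints at [1.423, 0.385, 0.008, 0, -1.194, -0.259], TCP at [0.247, 0.574, 0.231] pointing down, gripper open.
Joint ranges: [-3.14, 3.14], [-1.21, 2.06], [-1.07, 1.41], [-3.16, 2.05], [-2.99, -0.16], [-3.1, 3.1]. Speed limits (rad/s): [2.79, 2.79, 3.14, 3.14, 3.14, 3.14].

### API

Orientations are given as a 3x3 rotation matrix whose columns are the frame's x, y, z axes.
In Python, from station import observe, optics, order, nets gives the robot as it stands.
- The arm moves only by the tool move_arm, never from a script. Its arguments are lists of equal length, an entry for each row: "rotation": the turn, a rotation vector about the world's x, y, z in degrees, a list of three; "translation": the shift along the world's x, y, z in mm, a list of three; "fingers": the opening, from -1 (shut) to 1 (fully open), so that 0 is half open. A call has 1 to 20 rows; each row is the pose to reach, as a shift and turn from the pose commanded when the call began; what a row does not reach only later rows make up. A row lasts 1/12 s, in which the tool goes at most 41.7 mm and 7.16 degrees, less where a joint would pass 70% of its speed; a pose out of reach is approached as far as the arm can. A call with a gripper value outside its range is refused whole. The fingers move at their own pace and stop on an object; "newtons" is the grip in N (left out, the last holds). Time passes only in rows, so rows that repeat a pose let the fingers close. It gives the time, the measured TCP pose, the force, the opening and the grip force at its end, in the units of the state.
- observe(): the state, without advancing time (a new reading comes with each control period).
- optics.snapshot(name): name is "scene" or "top" or "wrist"; returns the picture (420x560x3 uint8, blue, green, red); there is no depth.
- optics.camera_params(name): a dict with "mtx" (3x3 intrinsics, pixels), "T" (4x4, takes a point from camera to world coordinates). Camera axes: x right, y up, looking along -z (the intrinsics and any distortion apply to the point x, -y, -z); pixel columns grow to the right and rows downward; lengths in m; the calibration is good to about 2 mm. A picture is of the moment at which its call begins: read the wrist's pose just before it. camera_params takes no time and is no camera call; for the wrist camera it gives the pose at the moment of the call.
- order.hand_in(): hands the job in; it is judged then, once.
Trained networks look in the newest picture that a camera, given by its name, has taken for a name from the list of things; names that differ only in an ending like _2 or _b are one class to them, and where a whole thing is asked for, a point or a joint stands for the part that bears it (a point fixed in the world has none). Each returns a list of dicts, best first, with "confidence" (0 to 1); they miss things now and then, are a little off and sometimes report something else, mostly with a low value. They report only what shows in the picture. A call takes as long as a camera call. They do not tell look-alikes from the thing itself.
- nets.trace(camera, query): "mask" (420x560 bool, what is visible of it) and "xy" ([column, row] as shares, 0 to 1, of the picture: columns of its width, rows of its height, amid what is visible of it).
- nets.mark_of(camera, query): "xy" ([column, row] as shares, 0 to 1, of the picture: columns of its width, rows of its height: a listed point, or the origin of a listed thing).
The state is a dict: "time": time; "joint_positions": joint angles; "qvel": joint speeds; "joint_efforts": joint torques, N m; "tool_pos": TCP position; "ee_rot": TCP orientation; "contact_force": force on the tool from outside, world axes, zero at the start; "torque": the same for the moment, N m; "gripper_width": finger opening in m; "gripper_force": force on a finger pad.
Only numpy, scipy, OpenCV 4.12 (cv2) and the standard library are available. Lean on these libraries where they do the work, as an engineer would, in place of code of your own. Each camera call takes 0.05 s, during which the arm holds its last target. There are 200 camera calls.

## Working session

There is one attempt and no reset: what is moved stays moved. The work goes in short steps, Python scripts to look and compute and a tool call to move; the robot and the scene stay as the last step left them, time stands still between calls to the robot, and variables do not carry over. Pictures are saved under pics/ and viewed, at most 10 in all, crops included, and the job is handed in when it is done.

Besides the shell and the picture viewer there is one more tool, called after "Request:" as name(argument=value, ...), one argument or row to a line, values as JSON. move_arm: Moves the arm, as the interface text tells. Its arguments: {"type":"object","properties":{"rotation":{"type":"array"},"translation":{"type":"array"},"fingers":{"type":"array"},"newtons":{"type":"number"}},"required":["rotation","translation","fingers"]}

```bash
ls; mkdir -p pics; python3 - <<'E'
from station import observe, optics, order, nets
import cv2,numpy as np
s=observe();print(s['time'],s['tool_pos'],np.round(s['ee_rot'],3).tolist(),s['contact_force'],s['gripper_width'])
for c in ['scene','top']:
    im=optics.snapshot(c);cv2.imwrite(f'pics/{c}0.png',im)
    p=optics.camera_params(c);print(c,np.round(p['mtx'],1).tolist(),np.round(p['T'],3).tolist(),[k for k in p])
    for q in ['stand','cup_nominal','wall_nominal','rotor','pin_tip','spring_tip','short_rotor']:
        print(q,[(round(d['confidence'],2),np.round(np.array(d['xy'])*[560,420],1).tolist()) for d in nets.mark_of(c,q)[:4]])
E
```

```text
pics
0.0 [0.24706793 0.57344801 0.23020031] [[0.918, -0.396, -0.001], [-0.396, -0.918, -0.002], [0.0, 0.002, -1.0]] [0.42418425 0.1694257  0.1406932 ] 0.08511200485535776
scene [[541.1, 0.0, 274.1], [0.0, 541.1, 209.5], [0.0, 0.0, 1.0]] [[-0.842, -0.363, 0.399, 1.103], [0.539, -0.57, 0.62, 0.859], [0.002, 0.737, 0.676, 1.05], [0.0, 0.0, 0.0, 1.0]] ['mtx', 'T']
stand [(0.65, [289.9, 282.6])]
cup_nominal []
wall_nominal [(0.68, [313.9, 276.3])]
rotor [(0.93, [228.1, 143.5]), (0.76, [306.0, 164.0]), (0.66, [401.4, 245.9]), (0.61, [266.3, 179.3])]
pin_tip [(0.97, [231.0, 157.6]), (0.83, [238.2, 165.2]), (0.81, [422.0, 267.5]), (0.75, [128.7, 178.1])]
spring_tip [(0.57, [284.5, 192.3]), (0.39, [371.6, 222.4]), (0.35, [162.8, 145.7])]
short_rotor [(0.87, [216.4, 203.6])]
top [[413.6, 0.0, 282.4], [0.0, 413.6, 212.1], [0.0, 0.0, 1.0]] [[0.009, 0.997, -0.072, 0.457], [-1.0, 0.01, 0.005, 0.0], [0.006, 0.072, 0.997, 1.426], [0.0, 0.0, 0.0, 1.0]] ['mtx', 'T']
stand [(0.76, [245.2, 204.1]), (0.52, [345.3, 241.1])]
cup_nominal [(0.68, [262.0, 202.1])]
wall_nominal [(0.63, [208.6, 200.3])]
rotor [(0.97, [407.0, 245.9]), (0.89, [419.4, 165.1]), (0.72, [216.7, 289.9]), (0.61, [342.4, 284.8])]
pin_tip [(0.95, [402.2, 143.6]), (0.86, [385.0, 232.8]), (0.85, [321.4, 270.8]), (0.7, [366.7, 236.7])]
spring_tip [(0.54, [317.0, 245.8]), (0.5, [369.4, 306.6]), (0.45, [435.3, 188.8]), (0.43, [432.0, 261.6])]
short_rotor [(0.51, [335.9, 194.4])]
```

View pics/scene0.png

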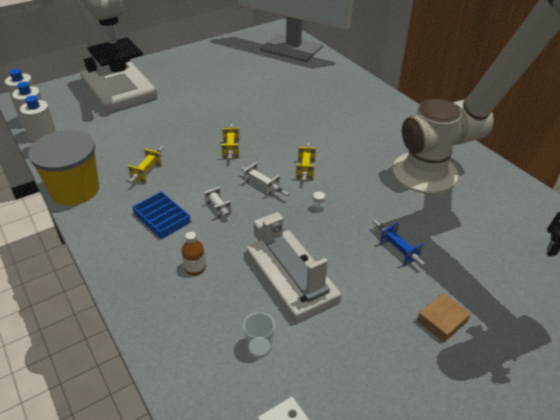

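View pics/top0.png

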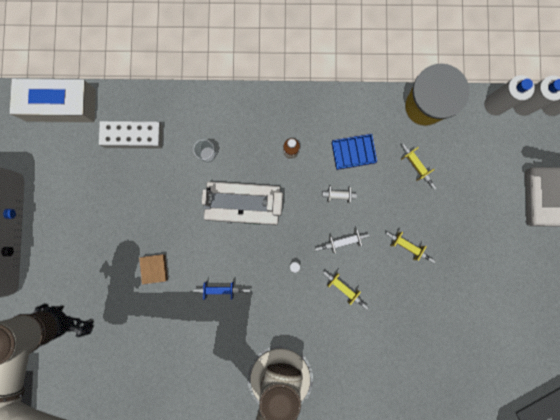

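The long white rotor is at top (342,241) and scene (264,180). These could be taken for it:
- yellow ones at top (419,165), (409,246) and (346,288)
- a blue one at top (218,290)
- the short white rotor at top (339,195)

I choose the white long one at (342,241) and check it in a crop. The stand is at top (243,203), with its tall end block to the left (+y).

```bash
cat > h.py <<'E'
from station import observe, optics, order, nets
import cv2,numpy as np
def ray(p,uv):
    K=p['mtx'];T=p['T'];d=np.array([(uv[0]-K[0,2])/K[0,0],-(uv[1]-K[1,2])/K[1,1],-1.])
    return T[:3,3],T[:3,:3]@d
def on_z(p,uv,z):
    o,d=ray(p,uv);return o+d*(z-o[2])/d[2]
def proj(p,X):
    T=p['T'];c=T[:3,:3].T@(np.atleast_2d(X)-T[:3,3]).T
    K=p['mtx'];return np.c_[K[0,2]+K[0,0]*c[0]/-c[2],K[1,2]-K[1,1]*c[1]/-c[2]]
E
python3 - <<'E'
from h import *
a=cv2.imread('pics/scene0.png')[155:205,230:300];b=cv2.imread('pics/top0.png')[215:265,307:377]
c=cv2.imread('pics/top0.png')[175:230,195:290]
r=lambda x:cv2.resize(x,(560,int(560*x.shape[0]/x.shape[1])),interpolation=cv2.INTER_CUBIC)
ab=cv2.resize(np.vstack([r(a),r(b)]),(400,572));
cv2.imwrite('pics/crop1.png',np.hstack([ab,cv2.copyMakeBorder(cv2.resize(c,(400,232)),0,340,0,0,cv2.BORDER_CONSTANT)]))
p=optics.camera_params('top')
for n,uv,z in [('end L',(317,247.5),.028),('end R',(369,236),.028),('mid',(342,241),.04),('stand',(243,203),.042)]:print(n,on_z(p,uv,z).round(3))
for m in nets.trace('top','stand')[:1]:
    k=m['mask'].astype(np.uint8);print(cv2.minAreaRect(cv2.findNonZero(k)))
for q in ['rotor']:
  for m in nets.trace('top',q)[:6]:
    k=m['mask'].astype(np.uint8);print(m['confidence'],cv2.minAreaRect(cv2.findNonZero(k)))
E
```

```text
end L [ 0.439 -0.125  0.028]
end R [ 0.479 -0.3    0.028]
mid [ 0.461 -0.207  0.04 ]
stand [0.586 0.126 0.042]
((241.62567138671875, 203.61187744140625), (80.15223693847656, 40.260066986083984), 3.012787342071533)
0.89 ((417.90472412109375, 167.09332275390625), (54.80919647216797, 19.307785034179688), 61.55707550048828)
0.85 ((410.8664855957031, 247.32350158691406), (54.66265106201172, 17.54920196533203), 28.442928314208984)
0.67 ((341.0908203125, 242.80642700195312), (15.518326759338379, 54.11883544921875), 73.49563598632812)
0.64 ((345.9234924316406, 290.505859375), (56.07651901245117, 16.486713409423828), 40.60129165649414)
0.62 ((221.45889282226562, 289.39044189453125), (15.98903751373291, 53.000701904296875), 87.87889862060547)
```

View pics/crop1.png

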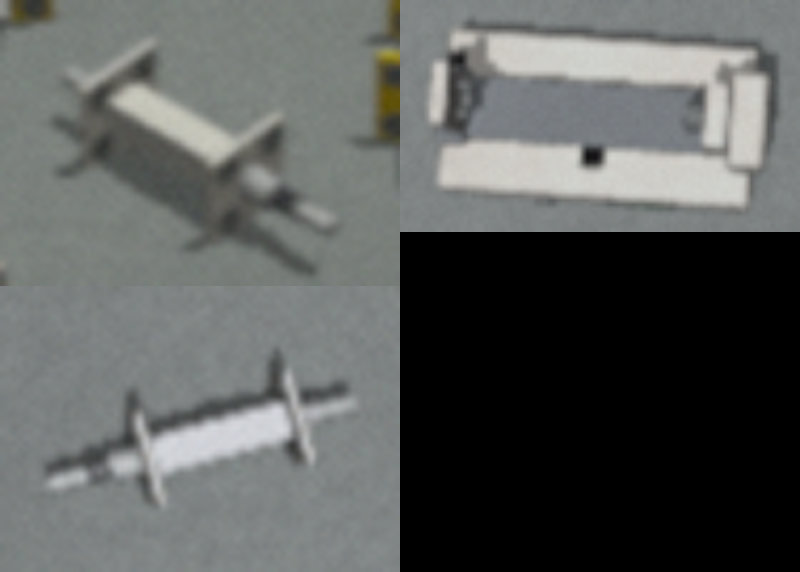

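The crop confirms the white square bar with long thin ends. The dark coil (spring end) is at the left in the top view, so it faces +y, and the thin plain pin is at the right. The stand's tall end block is at the right of its crop and looks low because of parallax, so I need to work out which end is which with the wrist camera.

Request:
move_arm(
  rotation=[
    [0,0,-70],
    [0,0,-70],
    [0,0,-70],
    [0,0,-70],
    [0,0,-70],
    [0,0,-70],
    [0,0,-70],
    [0,0,-70],
    [0,0,-70],
    [0,0,-70],
    [0,0,-70],
    [0,0,-70],
    [0,0,-70],
    [0,0,-70],
    [0,0,-70],
    [0,0,-70],
  ],
  translation=[
    [253,-443,130],
    [253,-443,130],
    [253,-443,130],
    [253,-443,130],
    [253,-443,130],
    [253,-443,130],
    [253,-443,130],
    [253,-443,130],
    [253,-443,130],
    [253,-443,130],
    [253,-443,130],
    [253,-443,130],
    [253,-443,130],
    [253,-443,130],
    [253,-443,130],
    [253,-443,130],
  ],
  fingers=[1,1,1,1,1,1,1,1,1,1,1,1,1,1,1,1],
)

```text
time: 2.23
tool_pos: [0.4999, 0.1311, 0.3609]
ee_rot: [[-0.058, -0.998, -0.001], [-0.998, 0.058, 0.0], [-0.0, 0.001, -1.0]]
contact_force: [0.1, -0.2, -0.1]
gripper_width: 0.0856
gripper_force: 0.0
```

```bash
python3 - <<'E'
from h import *
s=observe();print(s['time'],s['tool_pos'],np.round(s['ee_rot'],3).tolist(),s['joint_positions'])
p=optics.camera_params('wrist');im=optics.snapshot('wrist');cv2.imwrite('pics/w1.png',im)
print(np.round(p['mtx'],1).tolist(),np.round(p['T'],3).tolist())
np.savez('w1.npz',K=p['mtx'],T=p['T'])
for q in ['stand','cup_nominal','wall_nominal']:
    print(q,[(round(d['confidence'],2),np.round(np.array(d['xy'])*[560,420],1).tolist()) for d in nets.mark_of('wrist',q)[:4]])
E
```

```text
2.2333 [0.49994305 0.13107946 0.36093683] [[-0.058, -0.998, -0.001], [-0.998, 0.058, 0.0], [-0.0, 0.001, -1.0]] [ 5.70469196e-01  1.32254866e-01 -1.49209450e-02 -4.75229717e-04
 -1.42415684e+00 -6.28435348e-01]
[[351.0, 0.0, 281.7], [0.0, 351.0, 206.9], [0.0, 0.0, 1.0]] [[-0.998, -0.056, -0.016, 0.497], [0.058, -0.959, -0.278, 0.061], [0.0, -0.279, 0.96, 0.504], [0.0, 0.0, 0.0, 1.0]]
stand [(0.84, [221.8, 162.1])]
cup_nominal [(0.69, [199.8, 111.0])]
wall_nominal [(0.83, [208.8, 256.5])]
```

View pics/w1.png

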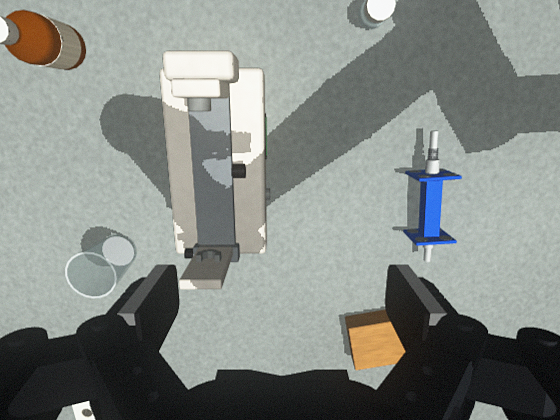

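The wrist view shows the round cup on the motor upright at -y (pixel (199,103)) and the tall end block with the half cup at +y (pixel (208,255)). So the stand's y runs roughly along world +y, matching the rotor's spring direction. Next I zoom in to get the stand's yaw and centre.

```bash
python3 - <<'E'
import cv2
a=cv2.imread('pics/w1.png')[40:300,150:280]
a=cv2.resize(a,None,fx=4,fy=4,interpolation=cv2.INTER_CUBIC)
import numpy as np
for i in range(0,130,10):
    for img in [a]: cv2.line(img,(i*4,0),(i*4,6),(0,0,255),1)
t,b=a[:560],a[560:]
o=np.zeros((600,800,3),np.uint8)
o[:300,:]=cv2.resize(cv2.imread('pics/w1.png')[40:115,150:350],(800,300),interpolation=cv2.INTER_CUBIC)
o[300:,:]=cv2.resize(cv2.imread('pics/w1.png')[225:300,150:350],(800,300),interpolation=cv2.INTER_CUBIC)
cv2.imwrite('pics/c2.png',o)
E
```

```text
(no output)
```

View pics/c2.png

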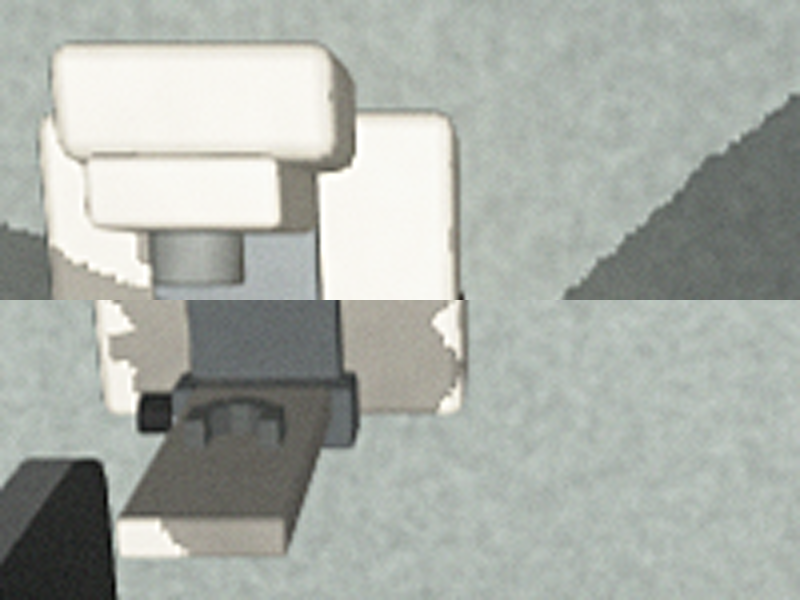

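```bash
cat > fit.py <<'E'
from h import *
from scipy.optimize import least_squares
d=np.load('w1.npz');p={'mtx':d['K'],'T':d['T']}
L=[(160,70),(175.7,230)];R=[(264.7,102),(266.3,242)];U=[(245,67.5),(258,67.5)];D=[(245,253.5),(255,253.5)]
def f(v,dbg=False):
    x,y,a,dh,dw=v;c,s=np.cos(a),np.sin(a);W=lambda q:np.array([x+c*q[0]-s*q[1],y+s*q[0]+c*q[1],q[2]])
    def loc(uv,z):
        X=on_z(p,uv,z);e=X[:2]-[x,y];return np.array([c*e[0]+s*e[1],-s*e[0]+c*e[1]])
    r=[loc(u,.042)[0]-.065 for u in L]+[loc(u,.0)[0]+.065 for u in R]
    r+=[loc(u,.042)[1]+.125 for u in U]+[loc(u,.042)[1]-.125 for u in D]
    h=.110+dh
    q=[(171.3,97),(220.7,97),(179.8,279.3),(221.8,279.3),(199.5,111)]
    X=[W((.025,-.088,h+.013)),W((-.025,-.088,h+.013)),W((.023,.096+dw,h+.05)),W((-.023,.096+dw,h+.05)),W((0,-.074,h+.0125))]
    r+=list(((proj(p,np.array(X))-q)/900).ravel()[:])
    if dbg: print((np.array(r)*1000).round(1))
    return np.array(r+[dh/5,dw/3])
s=least_squares(f,[.59,.125,-.05,0,0],loss='soft_l1',f_scale=.002)
f(s.x,True);print(s.x[:2],np.degrees(s.x[2]),s.x[3:])
E
python3 fit.py
```

```text
[-1.9 -3.5  1.7  2.2  0.9  0.9 -1.7 -1.6  1.2 -0.2  0.7 -0.3 -0.6 -0.1
  0.5 -0.2 -1.8 -0.1]
[0.58779847 0.1353001 ] -3.300273491107428 [0.0049774 0.0029569]
```

Request:
move_arm(
  rotation=[
    [0,0,16],
    [0,0,16],
    [0,0,16],
    [0,0,16],
    [0,0,16],
    [0,0,16],
    [0,0,16],
    [0,0,16],
    [0,0,16],
    [0,0,16],
    [0,0,16],
    [0,0,16],
  ],
  translation=[
    [-40,-300,-130],
    [-40,-300,-130],
    [-40,-300,-130],
    [-40,-300,-130],
    [-40,-300,-130],
    [-40,-300,-130],
    [-40,-300,-130],
    [-40,-300,-130],
    [-40,-300,-130],
    [-40,-300,-130],
    [-40,-300,-130],
    [-40,-300,-130],
  ],
  fingers=[1,1,1,1,1,1,1,1,1,1,1,1],
)

```text
time: 3.43
tool_pos: [0.461, -0.1679, 0.232]
ee_rot: [[0.222, -0.975, 0.002], [-0.975, -0.222, -0.0], [0.0, -0.001, -1.0]]
contact_force: [-0.0, 0.1, 0.2]
gripper_width: 0.0853
gripper_force: 0.0
```

```bash
python3 - <<'E'
from h import *
s=observe();print(s['time'],s['tool_pos'],np.round(s['ee_rot'],3).tolist(),s['joint_positions'].round(2))
p=optics.camera_params('wrist');im=optics.snapshot('wrist');cv2.imwrite('pics/w2.png',im)
np.savez('w2.npz',K=p['mtx'],T=p['T'])
for q,z in [('rotor',.028),('pin_tip',.028),('spring_tip',.028)]:
    for d in nets.mark_of('wrist',q)[:3]:
        uv=np.array(d['xy'])*[560,420];print(q,round(d['confidence'],2),uv.round(1),on_z(p,uv,z).round(4))
E
```

```text
3.4333 [ 0.46103348 -0.16794271  0.23201018] [[0.222, -0.975, 0.002], [-0.975, -0.222, -0.0], [0.0, -0.001, -1.0]] [-0.02  0.15 -0.31  0.   -1.1   0.24]
rotor 0.85 [443.7 173. ] [ 0.3056 -0.209   0.028 ]
rotor 0.74 [291.  129.7] [ 0.4642 -0.2164  0.028 ]
pin_tip 0.91 [290.3  38.2] [ 0.4833 -0.2951  0.028 ]
pin_tip 0.62 [369.7 221. ] [ 0.363 -0.144  0.028]
spring_tip 0.75 [293.  229.9] [ 0.4386 -0.1167  0.028 ]
spring_tip 0.63 [537.6 108. ] [ 0.2403 -0.288   0.028 ]
```

View pics/w2.png

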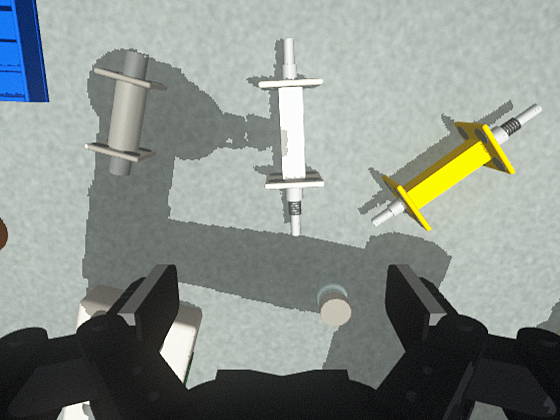

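The wrist view shows the white rotor with its pin tip at (290,38) and its coil end at (295,235). The length comes out at 0.189 m as it should, with yaw about 14.7° and centre about (0.4625, -0.2145). The bystanders are clear of the fingers, so I descend and grip.

Request:
move_arm(
  rotation=[
    [0,0,1.8],
    [0,0,1.8],
    [0,0,1.8],
    [0,0,1.8],
    [0,0,1.8],
    [0,0,1.8],
    [0,0,1.8],
    [0,0,1.8],
    [0,0,1.8],
    [0,0,1.8],
    [0,0,1.8],
    [0,0,1.8],
    [0,0,1.8],
    [0,0,1.8],
    [0,0,1.8],
    [0,0,1.8],
    [0,0,1.8],
    [0,0,1.8],
  ],
  translation=[
    [1.5,-46.5,-20],
    [1.5,-46.5,-60],
    [1.5,-46.5,-100],
    [1.5,-46.5,-140],
    [1.5,-46.5,-175],
    [1.5,-46.5,-200],
    [1.5,-46.5,-215],
    [1.5,-46.5,-221],
    [1.5,-46.5,-221],
    [1.5,-46.5,-221],
    [1.5,-46.5,-221],
    [1.5,-46.5,-221],
    [1.5,-46.5,-221],
    [1.5,-46.5,-221],
    [1.5,-46.5,-221],
    [1.5,-46.5,-221],
    [1.5,-46.5,-221],
    [1.5,-46.5,-221],
  ],
  fingers=[1,1,1,1,1,1,1,1,1,1,-1,-1,-1,-1,-1,-1,-1,-1],
  newtons=60,
)

```text
time: 5.13
tool_pos: [0.4622, -0.2156, 0.011]
ee_rot: [[0.251, -0.968, 0.001], [-0.968, -0.251, -0.0], [0.001, -0.001, -1.0]]
contact_force: [-0.8, 0.8, 5.4]
gripper_width: 0.0216
gripper_force: 59.7
```

Request:
move_arm(
  rotation=[
    [0,0,0],
    [0,0,0],
    [0,0,0],
    [0,0,0],
    [0,0,0],
    [0,0,0],
    [0,0,0],
    [0,0,0],
    [0,0,0],
    [0,0,0],
    [0,0,0],
    [0,0,0],
  ],
  translation=[
    [0,0,15],
    [0,0,35],
    [0,0,65],
    [0,0,100],
    [0,0,140],
    [0,0,175],
    [0,0,200],
    [0,0,210],
    [0,0,210],
    [0,0,210],
    [0,0,210],
    [0,0,210],
  ],
  fingers=[-1,-1,-1,-1,-1,-1,-1,-1,-1,-1,-1,-1],
)

```text
time: 6.13
tool_pos: [0.4605, -0.2152, 0.2177]
ee_rot: [[0.25, -0.968, -0.005], [-0.968, -0.25, 0.001], [-0.002, 0.005, -1.0]]
contact_force: [-0.7, -1.0, -2.2]
gripper_width: 0.0212
gripper_force: 58.9
```

```bash
python3 - <<'E'
from h import *
s=observe();print(s['tool_pos'],s['contact_force'],s['torque'],s['ee_rot'].round(4).tolist())
p=optics.camera_params('wrist');im=optics.snapshot('wrist');cv2.imwrite('pics/w3.png',im)
np.savez('w3.npz',K=p['mtx'],T=p['T'])
R=s['ee_rot'];t=s['tool_pos']
for q in ['rotor','pin_tip','spring_tip']:
    for d in nets.mark_of('wrist',q)[:3]:
        uv=np.array(d['xy'])*[560,420];print(q,round(d['confidence'],2),uv.round(1),on_z(p,uv,t[2]+.018).round(4))
# expected projection if axis at tool +18mm
X=[t-R[:,2]*.018+R[:,0]*v for v in (.084,-.104)];print(proj(p,np.array(X)))
E
```

```text
[ 0.46048066 -0.21518905  0.21769276] [-0.6975259  -0.9695261  -2.22194636] [-0.03578609 -0.08859951  0.05124992] [[0.2499, -0.9683, -0.0052], [-0.9683, -0.2499, 0.0012], [-0.0025, 0.0047, -1.0]]
rotor 0.91 [429.  223.2] [ 0.4147 -0.256   0.2357]
rotor 0.78 [277.5 292.1] [ 0.4628 -0.2137  0.2357]
pin_tip 0.95 [357.6 273.5] [ 0.4343 -0.2294  0.2357]
pin_tip 0.9 [282.8  73.6] [ 0.4812 -0.2934  0.2357]
pin_tip 0.89 [287.1  17.6] [ 0.4841 -0.31    0.2357]
spring_tip 0.82 [523.7 164.1] [ 0.3899 -0.2855  0.2357]
[[284.17186955  63.41162329]
 [283.56858107 483.70428529]]
```

View pics/w3.png

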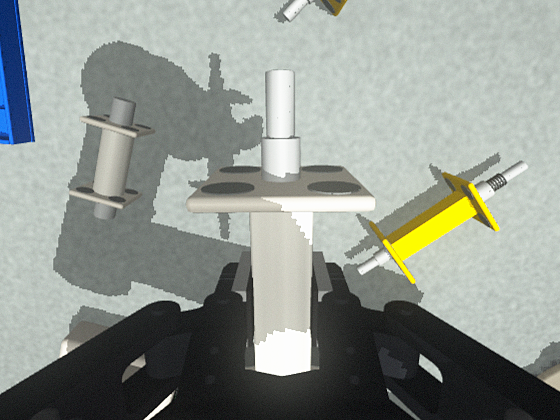

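The rotor is gripped squarely: pin at column 281, tip at row 70, level with the tool. Now I carry it above the stand at the same height and look at the pin and the round cup together.

Request:
move_arm(
  rotation=[
    [0,0,-2],
    [0,0,-4],
    [0,0,-7],
    [0,0,-10],
    [0,0,-13],
    [0,0,-15],
    [0,0,-17],
    [0,0,-17.8],
    [0,0,-17.8],
    [0,0,-17.8],
    [0,0,-17.8],
    [0,0,-17.8],
    [0,0,-17.8],
    [0,0,-17.8],
    [0,0,-17.8],
    [0,0,-17.8],
    [0,0,-17.8],
    [0,0,-17.8],
  ],
  translation=[
    [6,15,5],
    [16,40,5],
    [28,75,5],
    [40,110,5],
    [53,145,5],
    [66,180,5],
    [80,215,5],
    [94,250,5],
    [107,285,5],
    [116,310,5],
    [123,325,5],
    [126,332.5,5],
    [126,332.5,5],
    [126,332.5,5],
    [126,332.5,5],
    [126,332.5,5],
    [126,332.5,5],
    [126,332.5,5],
  ],
  fingers=[-1,-1,-1,-1,-1,-1,-1,-1,-1,-1,-1,-1,-1,-1,-1,-1,-1,-1],
)

```text
time: 7.83
tool_pos: [0.5876, 0.1161, 0.2256]
ee_rot: [[-0.059, -0.998, 0.0], [-0.998, 0.059, 0.0], [-0.0, -0.0, -1.0]]
contact_force: [0.1, 0.2, -1.9]
gripper_width: 0.0209
gripper_force: 58.9
```

```bash
python3 - <<'E'
from h import *
s=observe();print(s['time'],s['tool_pos'],s['contact_force'],s['torque'],s['ee_rot'].round(4).tolist())
p=optics.camera_params('wrist');im=optics.snapshot('wrist');cv2.imwrite('pics/w4.png',im)
np.savez('w4.npz',K=p['mtx'],T=p['T'])
im2=optics.snapshot('scene');cv2.imwrite('pics/s4.png',im2)
c=cv2.resize(im2[180:320,230:350],(480,560),interpolation=cv2.INTER_CUBIC)
w=cv2.resize(im[0:280,100:460],(320,249));
w=cv2.resize(im[0:260,200:360],(320,520),interpolation=cv2.INTER_CUBIC)
cv2.imwrite('pics/c4.png',np.hstack([cv2.copyMakeBorder(w,0,40,0,0,cv2.BORDER_CONSTANT),c]))
for z in (.123,): print(proj(p,np.array([[.5878-.088*.0576,.1353-.088,z],[.5878,.1353,.042]])))
E
```

```text
7.8333 [0.58759811 0.11611106 0.22564472] [ 0.09392368  0.2423322  -1.89747077] [-0.07134454  0.04555771 -0.0522623 ] [[-0.0588, -0.9983, 0.0003], [-0.9983, 0.0588, 0.0001], [-0.0001, -0.0003, -1.0]]
[[284.23576736 107.41928184]
 [283.72547522 201.83173806]]
```

View pics/c4.png

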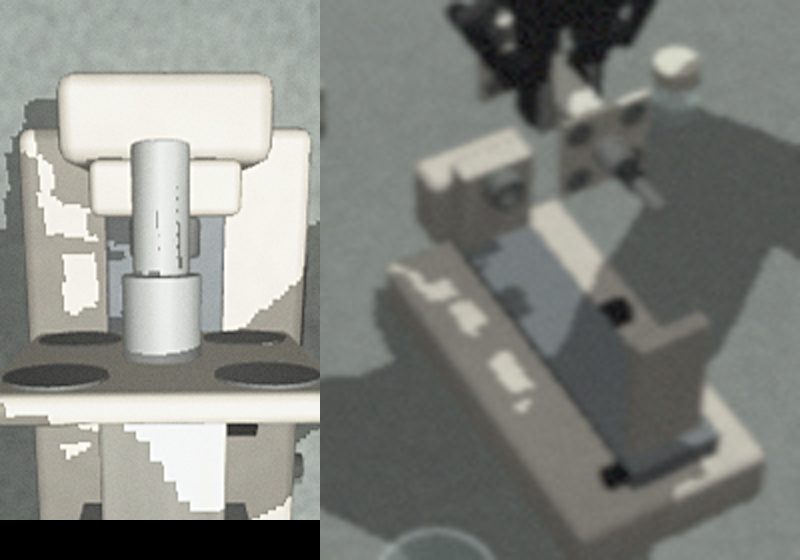

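```bash
python3 - <<'E'
from h import *
d=np.load('w4.npz');p={'mtx':d['K'],'T':d['T']}
a=np.radians(-3.3);c,s=np.cos(a),np.sin(a);W=lambda q:np.array([.5878+c*q[0]-s*q[1],.1353+s*q[0]+c*q[1],q[2]])
for h in (.104,.11,.116):
    P=proj(p,np.array([W((.025,-.088,h+.013)),W((-.025,-.088,h+.013)),W((0,-.074,h+.0125)),W((.0125,-.074,h)),W((-.0125,-.074,h)),W((0,-.135,h-.004))]));print(h,P.round(1).tolist())
P=proj(p,np.array([W((x,y,.042)) for x in(.065,-.065) for y in (-.12,-.05,0)]));print(P.round(1).tolist())
im=cv2.imread('pics/w4.png').astype(int).sum(2)//3
for r in (100,104,115,118,122,128):print(r,im[r,240:325:1].tolist())
print(im[90:145,296].tolist());print(im[30:60,282].tolist())
E
```

```text
0.104 [[248.0, 107.6], [320.4, 107.5], [284.2, 128.3], [267.1, 127.2], [301.1, 127.2], [284.1, 37.5]]
0.11 [[247.1, 107.7], [321.4, 107.6], [284.2, 128.9], [266.8, 127.8], [301.5, 127.7], [284.1, 35.9]]
0.116 [[246.2, 107.8], [322.4, 107.6], [284.3, 129.4], [266.4, 128.3], [301.9, 128.2], [284.2, 34.2]]
[[209.0, 68.9], [213.5, 149.8], [216.4, 201.9], [358.5, 68.6], [354.0, 149.6], [351.1, 201.7]]
100 [165, 168, 171, 170, 144, 151, 195, 223, 233, 240, 238, 238, 238, 239, 239, 239, 240, 237, 240, 239, 238, 239, 238, 240, 250, 203, 113, 135, 147, 165, 172, 184, 195, 203, 212, 215, 221, 227, 231, 234, 238, 238, 235, 232, 230, 227, 223, 224, 195, 201, 205, 191, 182, 159, 141, 245, 245, 242, 243, 243, 242, 243, 242, 241, 242, 243, 243, 243, 242, 243, 244, 242, 244, 243, 242, 243, 243, 240, 232, 204, 213, 241, 242, 241, 241]
104 [228, 230, 231, 233, 239, 151, 182, 208, 225, 233, 233, 232, 232, 232, 232, 230, 233, 233, 232, 232, 232, 230, 234, 233, 241, 224, 131, 131, 152, 166, 174, 186, 195, 201, 210, 218, 220, 230, 231, 238, 240, 237, 237, 234, 232, 228, 228, 221, 182, 200, 203, 193, 185, 
[... 1596 characters left out ...]
174, 182, 195, 206, 213, 219, 219, 227, 232, 236, 239, 238, 235, 233, 230, 226, 222, 217, 177, 126, 147, 176, 179, 159, 114, 111, 100, 114, 123, 148, 173, 172, 169, 172, 169, 171, 170, 168, 165, 177, 164, 133, 243, 245, 241, 241, 240, 240, 240, 241, 239, 241, 239, 240, 241]
[246, 246, 247, 247, 246, 246, 247, 247, 247, 246, 245, 246, 245, 246, 241, 228, 221, 171, 107, 122, 146, 148, 147, 144, 142, 144, 136, 141, 139, 133, 141, 134, 134, 138, 136, 133, 129, 112, 100, 152, 175, 170, 171, 169, 170, 178, 128, 77, 154, 192, 187, 190, 187, 186, 185]
[169, 169, 174, 176, 178, 167, 119, 178, 210, 215, 221, 226, 232, 238, 240, 241, 240, 240, 241, 240, 240, 241, 242, 241, 241, 242, 241, 241, 241, 243]
```

```bash
python3 - <<'E'
from h import *
d=np.load('w4.npz');p={'mtx':d['K'],'T':d['T']}
t=np.array([.5876,.1161,.2256]);x=np.array([-.0588,-.9983,0])
for ax in (.014,.017,.020):
  for dl in (0,.002,.004,.006):
    P=proj(p,np.array([t+x*(.0835-dl)+[0,0,ax+.0045], t+x*(.0475-dl)+[.028,0,ax+.028],t+x*(.0475-dl)+[-.028,0,ax+.028],t+x*(.0425-dl)+[0,0,ax+.028],t+x*(.0625-dl)+[0,0,ax+.0065]]));print(ax,dl,P.round(1).tolist())
im=cv2.imread('pics/w4.png').astype(int).sum(2)//3
print(im[60:80,281].tolist(),im[160:215,230].tolist())
print(im[125:150,281].tolist());
print(im[202,180:385].tolist())
E
```

```text
0.014 0 [[284.0, 64.1], [189.8, 191.8], [379.6, 180.8], [284.2, 202.7], [283.9, 129.4]]
0.014 0.002 [[284.0, 70.5], [190.3, 198.3], [379.0, 187.5], [284.2, 209.1], [283.9, 135.4]]
0.014 0.004 [[284.0, 76.9], [190.8, 204.8], [378.5, 194.1], [284.2, 215.5], [283.9, 141.3]]
0.014 0.006 [[283.9, 83.3], [191.2, 211.2], [378.0, 200.6], [284.2, 221.8], [283.9, 147.2]]
0.017 0 [[284.0, 63.0], [187.1, 194.3], [382.4, 183.0], [284.2, 205.5], [284.0, 130.0]]
0.017 0.002 [[284.0, 69.7], [187.7, 201.0], [381.8, 189.9], [284.2, 212.1], [284.0, 136.1]]
0.017 0.004 [[284.0, 76.2], [188.2, 207.6], [381.3, 196.6], [284.2, 218.6], [283.9, 142.2]]
0.017 0.006 [[284.0, 82.8], [188.7, 214.2], [380.7, 203.3], [284.2, 225.0], [283.9, 148.2]]
0.02 0 [[284.1, 61.9], [184.3, 196.9], [385.3, 185.3], [284.3, 208.4], [284.0, 130.7]]
0.02 0.002 [[284.1, 68.7], [184.9, 203.8], [384.7, 192.4], [284.3, 215.2], [284.0, 136.9]]
0.02 0.004 [[284.0, 75.5], [185.4, 210.6], [384.2, 199.3], [284.3, 221.8], [284.0, 143.1]]
0.02 0.006 [[284.0, 82.2], [186.0, 217.3], [383.6, 206.2], [284.3, 228.4], [284.0, 149.2]]
[241, 240, 2
[... 793 characters left out ...]
 239, 241, 241, 240, 241, 242, 241, 241, 241, 241, 241, 242, 241, 240, 242, 240, 241, 242, 241, 242, 241, 242, 242, 242, 242, 242, 243, 242, 243, 242, 243, 242, 241, 243, 242, 242, 242, 243, 242, 242, 243, 242, 242, 242, 242, 242, 242, 243, 243, 243, 243, 243, 244, 243, 242, 242, 241, 243, 243, 243, 243, 243, 241, 242, 244, 242, 243, 245, 242, 244, 243, 243, 243, 244, 244, 243, 244, 243, 243, 243, 242, 242, 243, 243, 242, 244, 243, 242, 243, 244, 242, 244, 242, 243, 242, 242, 243, 244, 242, 243, 241, 243, 243, 243, 243, 243, 243, 241, 242, 243, 242, 242, 243, 243, 243, 243, 242, 243, 242, 244, 243, 242, 243, 243, 243, 244, 243, 242, 240, 244, 184, 113, 102, 101, 106, 106, 148, 154, 161, 167]
```

The picture fits rotor axis = TCP + 17 mm, rotor centre 2 mm spring-ward of the TCP, and yoke near nominal height. Next: shift x by -1 mm and lower to 35 mm above the seat axis, clear of the cup. After that I push toward the wall in small steps, feeling the force.

Request:
move_arm(
  rotation=[
    [0,0,0],
    [0,0,0],
    [0,0,0],
    [0,0,0],
    [0,0,0],
    [0,0,0],
    [0,0,0],
    [0,0,0],
    [0,0,0],
    [0,0,0],
  ],
  translation=[
    [-1,0,-10],
    [-1,0,-30],
    [-1,0,-50],
    [-1,0,-70],
    [-1,0,-85],
    [-1,0,-93],
    [-1,0,-97],
    [-1,0,-97],
    [-1,0,-97],
    [-1,0,-97],
  ],
  fingers=[-1,-1,-1,-1,-1,-1,-1,-1,-1,-1],
)

```text
time: 8.77
tool_pos: [0.5875, 0.1173, 0.1295]
ee_rot: [[-0.057, -0.998, 0.002], [-0.998, 0.057, 0.001], [-0.001, -0.002, -1.0]]
contact_force: [-0.3, -0.1, -1.9]
gripper_width: 0.021
gripper_force: 58.9
```

Request:
move_arm(
  rotation=[
    [0,0,0],
    [0,0,0],
    [0,0,0],
    [0,0,0],
    [0,0,0],
    [0,0,0],
  ],
  translation=[
    [0.1,2,0],
    [0.2,4,0],
    [0.3,6,0],
    [0.5,8,0],
    [0.5,8,0],
    [0.5,8,0],
  ],
  fingers=[-1,-1,-1,-1,-1,-1],
)

```text
time: 9.27
tool_pos: [0.5873, 0.1252, 0.1283]
ee_rot: [[-0.057, -0.998, 0.0], [-0.998, 0.057, -0.0], [0.0, -0.0, -1.0]]
contact_force: [0.2, 0.2, -1.3]
gripper_width: 0.0212
gripper_force: 58.9
```

Request:
move_arm(
  rotation=[
    [0,0,0],
    [0,0,0],
    [0,0,0],
    [0,0,0],
    [0,0,0],
    [0,0,0],
  ],
  translation=[
    [0.1,2,0],
    [0.2,4,0],
    [0.3,6,0],
    [0.5,8,0],
    [0.5,8,0],
    [0.5,8,0],
  ],
  fingers=[-1,-1,-1,-1,-1,-1],
)

```text
time: 9.77
tool_pos: [0.5875, 0.1325, 0.1282]
ee_rot: [[-0.058, -0.998, -0.001], [-0.998, 0.058, -0.001], [0.001, 0.001, -1.0]]
contact_force: [0.5, -4.2, -1.4]
gripper_width: 0.0213
gripper_force: 58.9
```

The wall is felt at about +98 mm, i.e. far by 2–3 mm. Continue compressing, to about 18 mm.

Request:
move_arm(
  rotation=[
    [0,0,0],
    [0,0,0],
    [0,0,0],
    [0,0,0],
    [0,0,0],
    [0,0,0],
    [0,0,0],
    [0,0,0],
  ],
  translation=[
    [0.1,2.5,0],
    [0.3,5,0],
    [0.4,7.5,0],
    [0.6,10,0],
    [0.7,12,0],
    [0.8,13.5,0],
    [0.8,13.5,0],
    [0.8,13.5,0],
  ],
  fingers=[-1,-1,-1,-1,-1,-1,-1,-1],
)

```text
time: 10.43
tool_pos: [0.5881, 0.1454, 0.1282]
ee_rot: [[-0.058, -0.998, -0.002], [-0.998, 0.058, -0.002], [0.002, 0.002, -1.0]]
contact_force: [0.4, -7.1, -0.4]
gripper_width: 0.0209
gripper_force: 58.9
```

```bash
python3 - <<'E'
from h import *
s=observe();print(s['time'],s['tool_pos'],s['contact_force'],s['torque'],s['ee_rot'].round(4).tolist())
p=optics.camera_params('wrist');im=optics.snapshot('wrist');cv2.imwrite('pics/w5.png',im)
np.savez('w5.npz',K=p['mtx'],T=p['T'])
cv2.imwrite('pics/c5.png',cv2.resize(im[0:260,180:380],(460,598),interpolation=cv2.INTER_CUBIC))
E
```

```text
10.4333 [0.58809039 0.14535547 0.12820501] [ 0.4457632  -7.13018824 -0.4087866 ] [-2.0186135  -0.01461932 -0.05912928] [[-0.0579, -0.9983, -0.0017], [-0.9983, 0.0579, -0.0021], [0.0022, 0.0015, -1.0]]
```

View pics/c5.png

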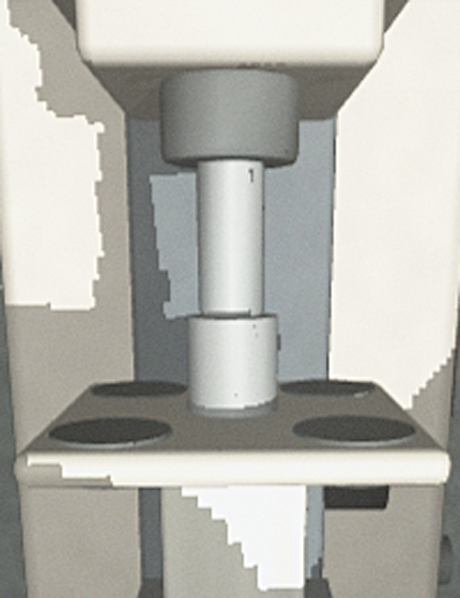

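```bash
python3 - <<'E'
from h import *
d=np.load('w5.npz');p={'mtx':d['K'],'T':d['T']}
a=np.radians(-3.3);c,s=np.cos(a),np.sin(a);W=lambda q:np.array([.5878+c*q[0]-s*q[1],.1353+s*q[0]+c*q[1],q[2]])
t=np.array([.5881,.1454,.1282]);x=np.array([-.0579,-.9983,.002])
for h in (.107,.11,.113):
    th=np.linspace(0,np.pi*2,73);P=proj(p,np.array([W((.0125*np.cos(k),-.074,h+.0125*np.sin(k))) for k in th]))
    print(h,P.min(0).round(1),P.max(0).round(1),proj(p,np.array([W((0,-.088,h+.013)),W((.025,-.088,h+.013)),W((-.025,-.088,h+.013))])).round(1).tolist())
for dl in(.001,.002,.003):print(proj(p,t+x*(.0835-dl)+[0,0,.0215]))
im=cv2.imread('pics/w5.png').astype(int).sum(2)//3
print(im[62:80,258].tolist(),im[62:80,281].tolist(),im[62:80,300].tolist());print(im[60,240:320].tolist());print(im[20:36,281].tolist());print(im[10,200:360].tolist())
E
```

```text
0.107 [254.1  70.2] [311.3  75.4] [[282.8, 32.0], [219.1, 32.0], [346.5, 31.9]]
0.11 [253.6  69.5] [311.8  74.9] [[282.8, 30.4], [217.8, 30.4], [347.9, 30.3]]
0.113 [253.1  68.7] [312.4  74.3] [[282.9, 28.7], [216.4, 28.8], [349.4, 28.7]]
[[284.11443492  66.33705854]]
[[284.10998563  69.64898478]]
[[284.10555809  72.94471679]]
[118, 121, 116, 117, 120, 119, 100, 81, 69, 61, 76, 96, 109, 151, 174, 165, 163, 169] [162, 160, 156, 148, 157, 122, 64, 143, 223, 238, 236, 234, 233, 234, 236, 236, 233, 235] [136, 134, 136, 133, 124, 136, 106, 74, 72, 66, 92, 151, 169, 165, 164, 166, 161, 162]
[105, 110, 105, 109, 116, 108, 110, 108, 110, 102, 77, 88, 98, 100, 102, 107, 113, 112, 118, 126, 123, 130, 133, 138, 137, 143, 142, 148, 153, 150, 154, 155, 164, 156, 162, 164, 166, 169, 163, 165, 168, 168, 158, 165, 162, 157, 157, 153, 158, 156, 157, 155, 149, 145, 149, 147, 142, 146, 139, 138, 137, 133, 129, 129, 126, 122, 117, 109, 101, 90, 159, 171, 169, 168, 166, 165, 173, 165, 167, 171]
[237, 231, 224, 218, 212, 209, 189, 157, 128, 109, 132, 156, 157, 157, 161, 162]
[173, 169, 169, 172, 161, 164, 172, 170, 176, 162, 123, 92, 80, 140, 185, 201, 212, 224, 232, 239, 239, 238, 238, 239, 238, 238, 239, 239, 238, 239, 239, 239, 239, 238, 238, 239, 239, 238, 240, 238, 239, 241, 238, 238, 239, 240, 240, 239, 240, 240, 240, 240, 240, 239, 240, 240, 241, 239, 239, 240, 240, 240, 241, 241, 241, 241, 241, 242, 242, 242, 242, 242, 242, 242, 241, 240, 241, 242, 241, 242, 242, 242, 242, 241, 241, 242, 241, 241, 243, 242, 242, 242, 241, 242, 241, 242, 242, 242, 242, 241, 242, 241, 241, 241, 241, 241, 242, 242, 241, 240, 241, 242, 240, 240, 240, 239, 241, 240, 240, 239, 241, 242, 241, 241, 240, 241, 241, 242, 242, 241, 241, 241, 243, 241, 242, 241, 241, 242, 241, 242, 242, 238, 233, 230, 226, 230, 183, 119, 104, 99, 182, 246, 243, 239, 237, 239, 238, 236, 235, 237]
```

Pin and cup are laterally aligned within 0.3 mm, and the pin is about 2 mm clear of the mouth. I push 1.5 mm more for margin, then lower while watching the force.

Request:
move_arm(
  rotation=[
    [0,0,0],
    [0,0,0],
    [0,0,0],
    [0,0,0],
    [0,0,0],
    [0,0,0],
    [0,0,0],
    [0,0,0],
    [0,0,0],
    [0,0,0],
    [0,0,0],
    [0,0,0],
  ],
  translation=[
    [0,1.5,0],
    [0,1.5,-2],
    [0,1.5,-4],
    [0,1.5,-6],
    [0,1.5,-8],
    [0,1.5,-10],
    [0,1.5,-12],
    [0,1.5,-14],
    [0,1.5,-16],
    [0,1.5,-18],
    [0,1.5,-18],
    [0,1.5,-18],
  ],
  fingers=[-1,-1,-1,-1,-1,-1,-1,-1,-1,-1,-1,-1],
)

```text
time: 11.48
tool_pos: [0.5885, 0.1468, 0.1108]
ee_rot: [[-0.058, -0.998, -0.001], [-0.998, 0.058, -0.002], [0.002, 0.0, -1.0]]
contact_force: [0.5, -8.6, 0.8]
gripper_width: 0.0212
gripper_force: 59.3
```

Request:
move_arm(
  rotation=[
    [0,0,0],
    [0,0,0],
    [0,0,0],
    [0,0,0],
    [0,0,0],
    [0,0,0],
  ],
  translation=[
    [0,0,-1.5],
    [0,0,-3],
    [0,0,-4.5],
    [0,0,-6],
    [0,0,-6],
    [0,0,-6],
  ],
  fingers=[-1,-1,-1,-1,-1,-1],
)

```text
time: 11.98
tool_pos: [0.5886, 0.1469, 0.1049]
ee_rot: [[-0.058, -0.998, -0.0], [-0.998, 0.058, -0.002], [0.002, 0.0, -1.0]]
contact_force: [-0.3, -8.1, 1.2]
gripper_width: 0.0209
gripper_force: 59.3
```

Request:
move_arm(
  rotation=[
    [0,0,0],
    [0,0,0],
    [0,0,0],
    [0,0,0],
    [0,0,0],
    [0,0,0],
  ],
  translation=[
    [0,0,-1.5],
    [0,0,-3],
    [0,0,-4.5],
    [0,0,-6],
    [0,0,-6],
    [0,0,-6],
  ],
  fingers=[-1,-1,-1,-1,-1,-1],
)

```text
time: 12.48
tool_pos: [0.5886, 0.1469, 0.0989]
ee_rot: [[-0.058, -0.998, -0.0], [-0.998, 0.058, -0.001], [0.001, 0.0, -1.0]]
contact_force: [0.1, -7.1, 1.4]
gripper_width: 0.021
gripper_force: 59.3
```

Request:
move_arm(
  rotation=[
    [0,0,0],
    [0,0,0],
    [0,0,0],
    [0,0,0],
  ],
  translation=[
    [0,0,-1],
    [0,0,-2],
    [0,0,-2],
    [0,0,-2],
  ],
  fingers=[-1,-1,-1,-1],
)

```text
time: 12.82
tool_pos: [0.5886, 0.1469, 0.0969]
ee_rot: [[-0.058, -0.998, -0.0], [-0.998, 0.058, -0.001], [0.001, 0.0, -1.0]]
contact_force: [0.2, -8.0, 1.1]
gripper_width: 0.021
gripper_force: 59.3
```

Request:
move_arm(
  rotation=[
    [0,0,0],
    [0,0,0],
    [0,0,0],
    [0,0,0],
  ],
  translation=[
    [0,0,-1],
    [0,0,-2],
    [0,0,-2],
    [0,0,-2],
  ],
  fingers=[-1,-1,-1,-1],
)

```text
time: 13.15
tool_pos: [0.5891, 0.1471, 0.0957]
ee_rot: [[-0.058, -0.998, 0.001], [-0.998, 0.058, -0.001], [0.001, -0.001, -1.0]]
contact_force: [-0.3, -8.8, 3.9]
gripper_width: 0.0211
gripper_force: 59.8
```

Request:
move_arm(
  rotation=[
    [0,0,0],
    [0,0,0],
    [0,0,0],
  ],
  translation=[
    [0,0,-0.7],
    [0,0,-0.7],
    [0,0,-0.7],
  ],
  fingers=[-1,-1,-1],
)

```text
time: 13.4
tool_pos: [0.5889, 0.1471, 0.0951]
ee_rot: [[-0.057, -0.998, 0.001], [-0.998, 0.057, -0.001], [0.001, -0.001, -1.0]]
contact_force: [-1.7, -8.5, 4.4]
gripper_width: 0.0208
gripper_force: 59.8
```

```bash
python3 - <<'E'
from h import *
s=observe();print(s['time'],s['tool_pos'],s['contact_force'],s['torque'])
p=optics.camera_params('wrist');im=optics.snapshot('wrist');cv2.imwrite('pics/w6.png',im)
np.savez('w6.npz',K=p['mtx'],T=p['T'])
i2=optics.snapshot('scene');cv2.imwrite('pics/s6.png',i2)
a=cv2.resize(im[0:200,190:370],(430,478),interpolation=cv2.INTER_CUBIC)
b=cv2.resize(i2[190:320,240:342],(370,478),interpolation=cv2.INTER_CUBIC)
cv2.imwrite('pics/c6.png',np.hstack([a,b]))
E
```

```text
13.4 [0.58889775 0.14709686 0.09509494] [-1.67705907 -8.48292336  4.44870382] [-1.65420775  0.37896484  0.12304962]
```

View pics/c6.png

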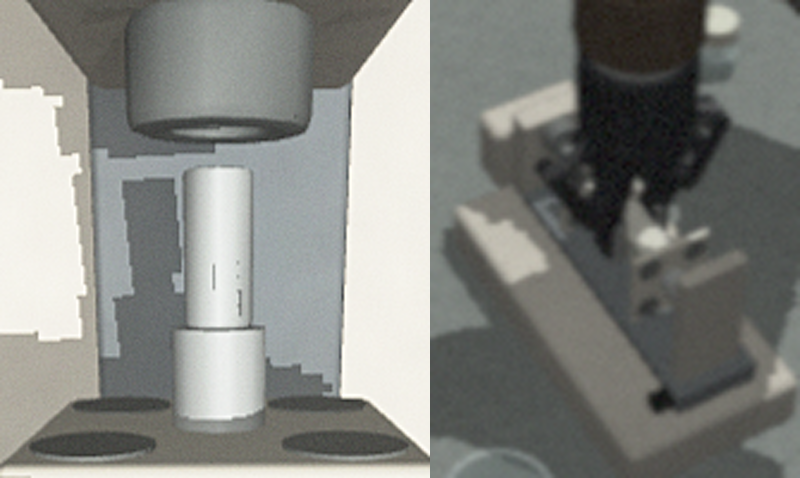

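```bash
python3 - <<'E'
from h import *
d=np.load('w6.npz');p={'mtx':d['K'],'T':d['T']}
a=np.radians(-3.3);c,s=np.cos(a),np.sin(a);W=lambda q:np.array([.5878+c*q[0]-s*q[1],.1353+s*q[0]+c*q[1],q[2]])
th=np.linspace(0,np.pi*2,145)
def circ(r,y,h,x=0):return proj(p,np.array([W((x+r*np.cos(k),y,h+r*np.sin(k))) for k in th]))
for h in (.104,.107,.110,.113,.116):
    P=circ(.0125,-.074,h);Q=circ(.0065,-.074,h);B=circ(.0125,-.088,h)
    print(h,'mouth',P.min(0).round(1),P.max(0).round(1),'bore',Q.min(0).round(1),Q.max(0).round(1),'back',B[:,0].min().round(1),B[:,0].max().round(1))
t=np.array([.5889,.1471,.0951])
y0=(t[1]-.1353)*c+.002-.001
for h in(.107,.112,.117):
    P=circ(.005,.002+.0118-.083,h,0);print('pin',h,P.min(0).round(1),P.max(0).round(1))
im=cv2.imread('pics/w6.png').astype(int).sum(2)//3
for r in(30,50,55):print(r,im[r,236:330].tolist())
for r in(76,90):print(r,im[r,258:304].tolist())
for k in(250,265,280,295,310):print(k,im[45:80,k].tolist())
E
```

```text
0.104 mouth [249.7  55.1] [320.5  64. ] bore [266.7  57.6] [303.4  62.1] back 248.6 321.7
0.107 mouth [248.9  53.8] [321.4  63.1] bore [266.3  56.4] [303.9  61.2] back 247.8 322.7
0.11 mouth [248.1  52.4] [322.3  62.1] bore [265.9  55.1] [304.4  60.1] back 246.9 323.7
0.113 mouth [247.2  50.9] [323.3  61.2] bore [265.5  53.8] [305.   59.1] back 246.0 324.8
0.116 mouth [246.3  49.4] [324.4  60.1] bore [265.1  52.4] [305.5  57.9] back 245.0 325.9
pin 0.107 [270.8  72.4] [299.4  74.8]
pin 0.112 [270.3  71. ] [300.1  73.6]
pin 0.117 [269.8  69.4] [300.8  72.4]
30 [86, 85, 82, 87, 81, 82, 72, 64, 70, 87, 87, 92, 95, 101, 101, 106, 104, 106, 111, 117, 117, 117, 125, 127, 129, 126, 137, 130, 139, 139, 139, 136, 146, 144, 150, 148, 151, 154, 154, 159, 162, 162, 161, 156, 162, 158, 161, 161, 157, 155, 158, 158, 155, 154, 154, 147, 152, 154, 147, 149, 149, 149, 142, 144, 139, 146, 145, 136, 134, 134, 136, 141, 131, 134, 131, 133, 128, 127, 119, 118, 114, 108, 96, 96, 87, 93, 86, 91, 94, 91, 96, 92, 93, 94]
50 [105, 105, 107, 106, 106, 106, 110, 84, 72, 82, 92, 94, 99, 107, 102, 102, 101, 100, 
[... 1383 characters left out ...]
3, 109, 109]
265 [141, 139, 140, 147, 106, 72, 72, 67, 61, 106, 131, 96, 71, 64, 78, 97, 101, 107, 93, 142, 163, 163, 163, 162, 158, 161, 162, 169, 165, 169, 168, 170, 168, 168, 164]
280 [152, 158, 150, 131, 88, 66, 68, 92, 94, 141, 159, 164, 118, 65, 66, 134, 165, 154, 156, 160, 167, 163, 164, 161, 161, 212, 235, 234, 235, 234, 232, 234, 235, 233, 235]
295 [146, 145, 145, 136, 98, 71, 74, 66, 100, 106, 110, 98, 76, 59, 86, 150, 171, 162, 164, 163, 160, 163, 165, 161, 162, 165, 141, 130, 129, 133, 131, 130, 128, 127, 128]
310 [129, 129, 124, 125, 127, 106, 82, 73, 70, 73, 69, 62, 90, 147, 171, 165, 162, 160, 160, 161, 165, 159, 159, 162, 159, 160, 164, 162, 163, 160, 166, 157, 161, 165, 161]
```

The plunger rests on the half-cup floor: force step at axis z ≈ 0.112, so the seat axis is ≈ 0.1138. The view agrees, since the cup's scale gives 113–116 mm. Pin and cup centre columns match (281 against 281.5). I raise 1.3 mm to centre the pin, then feed it in slowly.

Request:
move_arm(
  rotation=[
    [0,0,0],
    [0,0,0],
    [0,0,0],
    [0,0,0],
    [0,0,0],
    [0,0,0],
    [0,0,0],
    [0,0,0],
  ],
  translation=[
    [0,0,1.3],
    [0,0,1.3],
    [-0.1,-1,1.3],
    [-0.1,-2,1.3],
    [-0.2,-3,1.3],
    [-0.2,-4,1.3],
    [-0.2,-4,1.3],
    [-0.2,-4,1.3],
  ],
  fingers=[-1,-1,-1,-1,-1,-1,-1,-1],
)

```text
time: 14.17
tool_pos: [0.5885, 0.1432, 0.0957]
ee_rot: [[-0.058, -0.998, 0.0], [-0.998, 0.058, -0.001], [0.001, -0.0, -1.0]]
contact_force: [-0.7, -7.6, 1.6]
gripper_width: 0.021
gripper_force: 59.2
```

Request:
move_arm(
  rotation=[
    [0,0,0],
    [0,0,0],
    [0,0,0],
    [0,0,0],
  ],
  translation=[
    [-0.1,-1,0],
    [-0.1,-2,0],
    [-0.1,-2,0],
    [-0.1,-2,0],
  ],
  fingers=[-1,-1,-1,-1],
)

```text
time: 14.5
tool_pos: [0.5886, 0.1429, 0.0956]
ee_rot: [[-0.057, -0.998, 0.001], [-0.998, 0.057, 0.001], [-0.001, -0.001, -1.0]]
contact_force: [-3.2, -0.5, 4.6]
gripper_width: 0.0211
gripper_force: 59.4
```

The pin caught the rim gently (7 N). The reaction points up and towards -x, so the pin is too low and slightly towards +x. I back off, raise 1.5 mm, shift x by -0.5, and retry.

Request:
move_arm(
  rotation=[
    [0,0,0],
    [0,0,0],
    [0,0,0],
    [0,0,0],
    [0,0,0],
    [0,0,0],
  ],
  translation=[
    [0.1,2,0],
    [0.1,3,0],
    [-0.4,3,1.5],
    [-0.4,3,1.5],
    [-0.4,3,1.5],
    [-0.4,3,1.5],
  ],
  fingers=[-1,-1,-1,-1,-1,-1],
)

```text
time: 15.0
tool_pos: [0.5881, 0.1436, 0.0961]
ee_rot: [[-0.058, -0.998, -0.0], [-0.998, 0.058, -0.002], [0.002, 0.0, -1.0]]
contact_force: [0.9, -6.3, 0.9]
gripper_width: 0.0211
gripper_force: 59.1
```

```bash
python3 - <<'E'
from h import *
s=observe();print(s['time'],s['tool_pos'],s['contact_force'],s['torque'],s['ee_rot'].round(4).tolist())
p=optics.camera_params('wrist');im=optics.snapshot('wrist');cv2.imwrite('pics/w7.png',im)
np.savez('w7.npz',K=p['mtx'],T=p['T'])
g=im.astype(int).sum(2)//3
for r in(50,):print(r,g[r,236:330].tolist())
for r in(80,95,110):print(r,g[r,260:304].tolist())
for k in(281,):print(k,g[40:85,k].tolist())
E
```

```text
15.0 [0.5881483  0.14355398 0.09610961] [ 0.88687514 -6.26490132  0.90072196] [-1.80140673 -0.36052676 -0.11848092] [[-0.0584, -0.9983, -0.0004], [-0.9983, 0.0584, -0.0021], [0.0021, 0.0002, -1.0]]
50 [110, 106, 104, 111, 107, 90, 73, 77, 95, 94, 103, 97, 107, 108, 112, 116, 114, 123, 123, 125, 129, 132, 133, 138, 133, 140, 139, 143, 147, 147, 148, 152, 151, 154, 158, 158, 161, 160, 164, 166, 169, 165, 162, 159, 160, 160, 157, 157, 158, 162, 158, 158, 153, 158, 149, 147, 151, 150, 148, 152, 148, 150, 148, 142, 146, 140, 141, 138, 130, 139, 132, 133, 131, 132, 129, 131, 120, 112, 111, 103, 98, 89, 163, 168, 166, 166, 170, 167, 164, 162, 164, 166, 167, 168]
80 [98, 153, 167, 160, 160, 161, 175, 101, 106, 128, 143, 155, 171, 183, 192, 199, 203, 216, 217, 226, 231, 235, 236, 234, 232, 232, 228, 227, 226, 230, 150, 100, 190, 194, 183, 156, 127, 159, 164, 161, 162, 160, 162, 154]
95 [105, 102, 91, 157, 161, 165, 171, 115, 115, 134, 146, 163, 173, 186, 200, 202, 209, 215, 220, 228, 231, 238, 237, 237, 232, 232, 232, 224, 221, 218, 213, 206, 195, 187, 179, 140, 140, 163, 169, 166, 161, 167, 162, 165]
110 [103, 105, 104, 102, 158, 167, 166, 135, 109, 138, 151, 165, 176, 186, 194, 208, 212, 220, 224, 228, 232, 238, 238, 238, 235, 232, 229, 223, 220, 214, 209, 202, 189, 180, 178, 134, 142, 166, 163, 162, 164, 162, 168, 162]
281 [164, 161, 162, 166, 165, 161, 157, 159, 161, 159, 160, 162, 164, 156, 162, 159, 160, 158, 157, 152, 150, 155, 124, 66, 58, 103, 139, 151, 117, 139, 222, 235, 233, 231, 237, 239, 237, 238, 236, 235, 235, 238, 235, 236, 238]
```

Request:
move_arm(
  rotation=[
    [0,0,0],
    [0,0,0],
    [0,0,0],
    [0,0,0],
    [0,0,0],
    [0,0,0],
    [0,0,0],
  ],
  translation=[
    [0.1,1.5,0],
    [0.3,1.5,1.2],
    [0.3,1.5,1.2],
    [0.3,0.5,1.2],
    [0.2,-0.5,1.2],
    [0.2,-0.5,1.2],
    [0.2,-0.5,1.2],
  ],
  fingers=[-1,-1,-1,-1,-1,-1,-1],
)

```text
time: 15.63
tool_pos: [0.588, 0.143, 0.0966]
ee_rot: [[-0.059, -0.998, -0.001], [-0.998, 0.059, -0.002], [0.002, 0.001, -1.0]]
contact_force: [2.0, -6.0, -1.9]
gripper_width: 0.0208
gripper_force: 58.8
```

Request:
move_arm(
  rotation=[
    [0,0,0],
    [0,0,0],
    [0,0,0],
    [0,0,0],
  ],
  translation=[
    [-0.1,-1,0],
    [-0.1,-2,0],
    [-0.1,-2,0],
    [-0.1,-2,0],
  ],
  fingers=[-1,-1,-1,-1],
)

```text
time: 15.97
tool_pos: [0.588, 0.1426, 0.0968]
ee_rot: [[-0.058, -0.998, -0.0], [-0.998, 0.058, -0.0], [0.0, 0.0, -1.0]]
contact_force: [2.0, -2.1, -6.1]
gripper_width: 0.021
gripper_force: 58.8
```

```bash
cat > m.py <<'E'
from h import *
import sys
s=observe();print(s['time'],s['tool_pos'].round(4),s['contact_force'].round(1),s['torque'].round(2),s['ee_rot'].round(4)[2].tolist())
p=optics.camera_params('wrist');im=optics.snapshot('wrist');n=sys.argv[1];cv2.imwrite(f'pics/{n}.png',im)
np.savez(n+'.npz',K=p['mtx'],T=p['T'])
g=im.astype(int).sum(2)//3
for r in(40,46):print(r,g[r,238:248].tolist(),g[r,312:326].tolist())
for r in(85,100,115,130):print(r,g[r,262:272].tolist(),g[r,290:302].tolist())
for k in(255,268,275,281,287,294,307):print(k,g[48:85,k].tolist())
E
python3 m.py w8
```

```text
15.9667 [0.588  0.1426 0.0968] [ 2.  -2.1 -6.1] [-0.62 -0.67 -0.24] [0.0, 0.0004, -1.0]
40 [96, 93, 90, 73, 82, 87, 94, 96, 96, 101] [123, 119, 115, 109, 104, 102, 98, 97, 97, 100, 89, 100, 99, 99]
46 [90, 92, 94, 73, 72, 85, 91, 95, 96, 100] [129, 117, 113, 105, 98, 97, 94, 91, 99, 98, 94, 98, 97, 101]
85 [155, 164, 162, 157, 172, 115, 103, 129, 138, 155] [214, 208, 198, 190, 186, 160, 122, 158, 164, 162, 164, 158]
100 [98, 153, 167, 163, 173, 134, 108, 133, 146, 159] [211, 202, 191, 189, 179, 147, 130, 157, 167, 164, 162, 163]
115 [107, 97, 157, 169, 167, 133, 105, 137, 153, 164] [205, 198, 190, 179, 175, 130, 142, 161, 168, 164, 160, 167]
130 [107, 111, 107, 110, 106, 100, 103, 139, 152, 166] [200, 200, 186, 172, 164, 123, 135, 163, 168, 164, 163, 164]
255 [128, 122, 124, 127, 125, 127, 126, 130, 129, 125, 129, 126, 127, 126, 127, 126, 126, 129, 120, 91, 63, 71, 61, 64, 67, 92, 113, 106, 102, 106, 108, 106, 104, 102, 111, 108, 101]
268 [152, 150, 149, 151, 146, 155, 154, 156, 156, 147, 153, 152, 151, 155, 152, 148, 147, 149, 119, 79, 64, 71, 85, 91, 101, 108, 109, 108, 102, 98, 10
[... 266 characters left out ...]
64, 160, 161, 165, 160, 158, 152, 147, 150, 153, 112, 71, 58, 100, 213, 237, 235, 234, 234, 233, 235, 233, 234, 234, 236, 235, 233, 236, 236]
287 [157, 153, 152, 158, 159, 157, 157, 153, 156, 154, 153, 155, 158, 152, 150, 149, 145, 154, 112, 71, 66, 99, 203, 234, 226, 227, 226, 230, 227, 228, 228, 227, 225, 227, 226, 227, 228]
294 [150, 152, 150, 152, 148, 150, 151, 152, 152, 152, 152, 149, 147, 147, 150, 150, 150, 151, 121, 80, 72, 76, 138, 186, 190, 192, 188, 189, 190, 186, 189, 184, 186, 185, 186, 192, 185]
307 [133, 137, 136, 137, 130, 137, 133, 133, 131, 132, 132, 133, 130, 132, 127, 131, 127, 126, 130, 104, 82, 78, 72, 66, 90, 146, 170, 161, 163, 162, 161, 160, 160, 162, 162, 162, 161]
```

Request:
move_arm(
  rotation=[
    [0,0,0],
    [0,0,0],
    [0,0,0],
    [0,0,0],
    [0,0,0],
    [0,0,0],
  ],
  translation=[
    [0.2,2,0],
    [0.2,4.5,0],
    [0.8,4.5,1.0],
    [0.8,4.5,1.0],
    [0.8,4.5,1.0],
    [0.8,4.5,1.0],
  ],
  fingers=[-1,-1,-1,-1,-1,-1],
)

```text
time: 16.52
tool_pos: [0.5876, 0.145, 0.0979]
ee_rot: [[-0.058, -0.998, -0.004], [-0.998, 0.058, -0.004], [0.004, 0.003, -1.0]]
contact_force: [2.3, -7.1, -4.4]
gripper_width: 0.0211
gripper_force: 58.9
```

```bash
python3 m.py w9
```

```text
16.5167 [0.5876 0.145  0.0979] [ 2.3 -7.1 -4.4] [-2.31 -0.52 -0.21] [0.0038, 0.0034, -1.0]
40 [86, 90, 76, 69, 78, 94, 96, 99, 92, 108] [116, 111, 101, 97, 95, 92, 96, 96, 95, 91, 97, 93, 100, 94]
46 [106, 104, 77, 68, 86, 95, 98, 97, 101, 104] [109, 105, 99, 84, 153, 169, 164, 164, 171, 162, 167, 162, 165, 167]
85 [162, 158, 163, 164, 170, 108, 108, 127, 147, 160] [213, 204, 200, 186, 187, 156, 126, 156, 164, 161, 165, 164]
100 [155, 172, 163, 161, 170, 119, 112, 134, 149, 162] [208, 199, 201, 186, 182, 151, 121, 157, 169, 165, 163, 164]
115 [101, 99, 157, 169, 170, 132, 107, 136, 149, 164] [205, 198, 191, 178, 169, 135, 137, 163, 164, 156, 167, 163]
130 [100, 104, 99, 160, 165, 143, 113, 143, 158, 168] [136, 178, 187, 176, 164, 119, 131, 162, 165, 163, 165, 163]
255 [132, 124, 129, 124, 131, 126, 128, 130, 122, 129, 126, 91, 65, 70, 68, 62, 67, 61, 86, 104, 103, 106, 97, 141, 160, 158, 127, 96, 103, 105, 105, 102, 105, 105, 107, 99, 98]
268 [156, 158, 155, 157, 156, 158, 154, 151, 143, 151, 108, 72, 69, 67, 130, 155, 133, 98, 70, 83, 103, 102, 129, 122, 103, 106, 110, 108, 108, 106
[... 259 characters left out ...]
, 144, 147, 155, 107, 72, 67, 106, 140, 150, 142, 104, 60, 88, 145, 169, 214, 234, 236, 238, 235, 236, 236, 235, 237, 237, 237, 235, 236, 236, 235]
287 [153, 147, 155, 152, 154, 150, 151, 147, 147, 148, 109, 68, 69, 91, 127, 134, 130, 96, 62, 104, 155, 173, 214, 229, 225, 228, 225, 227, 230, 227, 228, 227, 227, 226, 227, 228, 227]
294 [147, 147, 150, 149, 145, 146, 145, 142, 139, 149, 115, 82, 78, 69, 87, 100, 86, 64, 60, 136, 171, 158, 167, 181, 189, 189, 191, 191, 188, 191, 189, 186, 187, 189, 188, 183, 186]
307 [130, 128, 129, 125, 127, 126, 130, 126, 123, 126, 125, 115, 88, 75, 72, 67, 60, 106, 160, 163, 164, 163, 159, 160, 163, 159, 160, 162, 163, 163, 157, 165, 165, 162, 163, 163, 164]
```

```bash
cat > hf.py <<'E'
from h import *
from scipy.optimize import least_squares
a=np.radians(-3.3);c,s=np.cos(a),np.sin(a)
th=np.linspace(0,2*np.pi,361)
# per image: top-rim row, outer bottom row, bore bottom row, left/right outer cols at row r
D={'w6':(48.8,59.8,57.4,242.7,319.6,50),'w9':(57.9,67.0,65.3,239.7,315.8,46),'w8':(66.0,None,None,240.7,None,46)}
for n,(tr,br,bb,l,r,row) in D.items():
    if br is None: continue
    d=np.load(n+'.npz');p={'mtx':d['K'],'T':d['T']}
    def model(v):
        x,y,h=v;W=lambda q:np.array([x+c*q[0]-s*q[1],y+s*q[0]+c*q[1],q[2]])
        O=proj(p,np.array([W((.0125*np.cos(k),0,h+.0125*np.sin(k))) for k in th]))
        I=proj(p,np.array([W((.0065*np.cos(k),0,h+.0065*np.sin(k))) for k in th]))
        P=np.array([O]+[proj(p,np.array([W((.0125*np.cos(k),-m,h+.0125*np.sin(k))) for k in th])) for m in (.003,.006,.009,.014)])
        # silhouette col at row: interpolate min/max cols of rings vs row at extremal pt
        L=np.array([[q[q[:,0].argmin()],q[q[:,0].argmax()]] for q in P])
        cl=np.interp(row,L[::-1,0,1],L[::-1,0,0]);cr=np.interp(row,L[::-1,1,1],L[::-1,1,0])
        return np.array([O[:,1].min()-tr,O[:,1].max()-br,I[:,1].max()-bb,cl-l,cr-r])
    f=least_squares(model,[.5835,.061,.113],diff_step=1e-4)
    print(n,f.x.round(4),f.fun.round(2))
E
python3 hf.py
```

```text
w6 [0.5849 0.0609 0.1138] [ 0.13 -0.19  0.03 -0.02  0.02]
w9 [0.5849 0.061  0.1152] [ 0.09  0.02 -0.13 -0.01  0.01]
```

Request:
move_arm(
  rotation=[
    [0,0,0],
    [0,0,0],
    [0,0,0],
    [0,0,0],
    [0,0,0],
  ],
  translation=[
    [1.2,0.5,0],
    [1.2,0.5,0],
    [1.2,0.5,-0.2],
    [1.2,0.5,-0.2],
    [1.2,0.5,-0.2],
  ],
  fingers=[-1,-1,-1,-1,-1],
)

```text
time: 16.98
tool_pos: [0.5881, 0.1453, 0.0977]
ee_rot: [[-0.057, -0.998, -0.005], [-0.998, 0.057, -0.004], [0.004, 0.005, -1.0]]
contact_force: [-0.1, -7.2, -3.2]
gripper_width: 0.0213
gripper_force: 59.2
```

```bash
python3 m.py w10
```

```text
16.9833 [0.5881 0.1453 0.0977] [-0.1 -7.2 -3.2] [-2.14  0.06  0.01] [0.0045, 0.005, -1.0]
40 [91, 88, 88, 76, 70, 78, 93, 88, 100, 102] [115, 116, 109, 104, 99, 92, 97, 95, 90, 94, 98, 92, 94, 90]
46 [104, 104, 109, 94, 71, 77, 89, 94, 95, 95] [115, 111, 108, 99, 93, 112, 161, 166, 163, 168, 166, 162, 163, 166]
85 [155, 163, 162, 165, 125, 103, 125, 139, 151, 162] [209, 203, 196, 189, 181, 128, 157, 164, 163, 164, 167, 167]
100 [99, 157, 164, 170, 149, 100, 123, 146, 152, 168] [208, 200, 191, 184, 170, 120, 156, 167, 161, 161, 165, 163]
115 [167, 158, 160, 166, 170, 105, 123, 141, 156, 170] [131, 181, 192, 180, 163, 123, 156, 168, 167, 162, 165, 166]
130 [108, 104, 108, 96, 158, 118, 119, 144, 157, 175] [198, 191, 179, 169, 155, 119, 158, 168, 168, 163, 162, 170]
255 [123, 128, 128, 122, 128, 123, 122, 124, 123, 109, 84, 66, 69, 67, 66, 67, 61, 93, 110, 107, 99, 97, 144, 164, 162, 161, 168, 132, 93, 105, 104, 106, 99, 104, 109, 105, 104]
268 [153, 150, 153, 152, 152, 153, 148, 144, 135, 92, 73, 65, 70, 131, 143, 123, 84, 66, 84, 97, 100, 151, 153, 114, 112, 118, 120, 122, 120, 122, 1
[... 253 characters left out ...]
48, 151, 128, 93, 69, 58, 129, 161, 154, 145, 99, 62, 82, 150, 164, 165, 216, 238, 237, 236, 237, 237, 237, 236, 237, 237, 239, 236, 238, 236, 237]
287 [155, 157, 153, 155, 146, 150, 145, 152, 140, 103, 68, 64, 111, 142, 129, 132, 98, 69, 114, 158, 162, 169, 213, 229, 226, 225, 224, 227, 225, 226, 224, 227, 225, 228, 224, 227, 227]
294 [148, 149, 147, 148, 153, 148, 142, 147, 136, 102, 74, 66, 87, 105, 103, 91, 68, 57, 141, 172, 164, 157, 162, 166, 179, 181, 180, 183, 184, 174, 181, 181, 173, 180, 180, 177, 177]
307 [125, 134, 131, 126, 133, 132, 123, 124, 125, 128, 98, 76, 79, 74, 67, 59, 92, 146, 168, 166, 157, 161, 161, 161, 158, 162, 167, 159, 162, 156, 164, 165, 161, 161, 162, 163, 164]
```

Request:
move_arm(
  rotation=[
    [0,0,0],
    [0,0,0],
    [0,0,0],
    [0,0,0],
    [0,0,0],
    [0,0,0],
    [0,0,0],
  ],
  translation=[
    [0.9,0,0],
    [0.9,0,0],
    [0.9,0,0],
    [0.8,-1,0],
    [0.8,-2,0],
    [0.7,-3,0],
    [0.7,-3,0],
  ],
  fingers=[-1,-1,-1,-1,-1,-1,-1],
)

```text
time: 17.62
tool_pos: [0.5881, 0.1423, 0.0976]
ee_rot: [[-0.057, -0.998, -0.006], [-0.998, 0.057, -0.004], [0.005, 0.006, -1.0]]
contact_force: [-1.4, -5.8, -2.7]
gripper_width: 0.0213
gripper_force: 59.3
```

Request:
move_arm(
  rotation=[
    [0,0,0],
    [0,0,0],
    [0,0,0],
  ],
  translation=[
    [-0.1,-1,0],
    [-0.1,-1.5,0],
    [-0.1,-1.5,0],
  ],
  fingers=[-1,-1,-1],
)

```text
time: 17.87
tool_pos: [0.5881, 0.1409, 0.0976]
ee_rot: [[-0.057, -0.998, -0.006], [-0.998, 0.057, -0.004], [0.004, 0.006, -1.0]]
contact_force: [-1.5, -6.0, -2.6]
gripper_width: 0.0208
gripper_force: 59.3
```

```bash
python3 m.py w11
```

```text
17.8667 [0.5881 0.1409 0.0976] [-1.5 -6.  -2.6] [-1.84  0.51  0.11] [0.0044, 0.0061, -1.0]
40 [90, 91, 91, 95, 74, 72, 78, 84, 91, 96] [126, 126, 122, 115, 115, 107, 104, 103, 98, 100, 100, 97, 101, 102]
46 [91, 89, 90, 89, 87, 80, 76, 84, 90, 91] [127, 120, 119, 114, 110, 109, 101, 101, 99, 98, 99, 98, 98, 101]
85 [156, 162, 161, 168, 118, 104, 128, 140, 148, 169] [207, 200, 188, 186, 161, 125, 154, 161, 163, 165, 163, 159]
100 [93, 155, 167, 167, 129, 102, 130, 145, 158, 169] [197, 195, 187, 185, 154, 119, 157, 166, 161, 165, 163, 164]
115 [160, 164, 165, 166, 150, 104, 129, 151, 158, 173] [139, 177, 185, 179, 146, 129, 161, 163, 169, 166, 163, 166]
130 [107, 106, 107, 95, 165, 111, 126, 149, 160, 176] [197, 187, 176, 175, 135, 125, 158, 164, 164, 159, 163, 172]
255 [121, 118, 120, 120, 117, 122, 125, 118, 122, 118, 120, 123, 120, 120, 117, 122, 124, 122, 127, 123, 122, 123, 117, 120, 116, 91, 69, 69, 69, 63, 88, 110, 102, 112, 103, 106, 105]
268 [146, 150, 149, 150, 152, 149, 146, 146, 151, 150, 149, 149, 148, 147, 152, 147, 150, 154, 150, 147, 147, 147, 148, 146, 107, 65, 64, 106
[... 283 characters left out ...]
, 163, 159, 161, 163, 162, 165, 161, 160, 161, 162, 158, 154, 152, 152, 154, 109, 65, 70, 219, 244, 236, 236, 234, 236, 234, 238, 235, 236]
287 [158, 161, 159, 160, 159, 159, 157, 162, 159, 163, 156, 162, 161, 160, 154, 159, 158, 155, 157, 156, 147, 147, 151, 154, 111, 66, 77, 202, 232, 225, 226, 221, 225, 225, 227, 225, 224]
294 [155, 156, 154, 154, 154, 154, 152, 150, 154, 155, 150, 152, 154, 149, 150, 147, 148, 156, 150, 151, 150, 150, 146, 152, 115, 70, 66, 141, 182, 177, 167, 167, 164, 162, 162, 163, 164]
307 [137, 134, 137, 137, 136, 137, 137, 130, 137, 130, 136, 133, 132, 132, 131, 135, 132, 131, 134, 127, 129, 126, 128, 131, 129, 98, 71, 76, 69, 57, 139, 171, 164, 162, 159, 161, 161]
```

The pin is in the mouth: it is now hidden behind the rim from row 74, and the y force is only the spring's. Continue to the bottom.

Request:
move_arm(
  rotation=[
    [0,0,0],
    [0,0,0],
    [0,0,0],
    [0,0,0],
    [0,0,0],
    [0,0,0],
  ],
  translation=[
    [-0.1,-1.5,0],
    [-0.2,-3,0],
    [-0.2,-4,0],
    [-0.3,-5,0],
    [-0.3,-5,0],
    [-0.3,-5,0],
  ],
  fingers=[-1,-1,-1,-1,-1,-1],
)

```text
time: 18.42
tool_pos: [0.5879, 0.1364, 0.0976]
ee_rot: [[-0.057, -0.998, -0.006], [-0.998, 0.057, -0.003], [0.004, 0.006, -1.0]]
contact_force: [-2.0, -5.8, -2.3]
gripper_width: 0.0208
gripper_force: 59.3
```

Request:
move_arm(
  rotation=[
    [0,0,0],
    [0,0,0],
    [0,0,0],
    [0,0,0],
  ],
  translation=[
    [-0.1,-1,0],
    [-0.1,-2,0],
    [-0.1,-2,0],
    [-0.1,-2,0],
  ],
  fingers=[-1,-1,-1,-1],
)

```text
time: 18.75
tool_pos: [0.5879, 0.1347, 0.0976]
ee_rot: [[-0.057, -0.998, -0.006], [-0.998, 0.057, -0.003], [0.003, 0.005, -1.0]]
contact_force: [-2.8, -4.4, -2.6]
gripper_width: 0.0211
gripper_force: 59.3
```

Request:
move_arm(
  rotation=[
    [0,0,0],
    [0,0,0],
    [0,0,0],
    [0,0,0],
  ],
  translation=[
    [-0.5,-1,0],
    [-0.5,-1.5,0],
    [-0.5,-1.5,-0.7],
    [-0.5,-1.5,-0.7],
  ],
  fingers=[-1,-1,-1,-1],
)

```text
time: 19.08
tool_pos: [0.5885, 0.1337, 0.0977]
ee_rot: [[-0.057, -0.998, -0.003], [-0.998, 0.057, -0.002], [0.002, 0.003, -1.0]]
contact_force: [-3.3, -4.6, -1.7]
gripper_width: 0.0211
gripper_force: 59.6
```

Request:
move_arm(
  rotation=[
    [0,0,0],
    [0,0,0],
    [0,0,0],
  ],
  translation=[
    [0,-1,-0.3],
    [0,-1,-0.3],
    [0,-1,-0.3],
  ],
  fingers=[-1,-1,-1],
)

```text
time: 19.33
tool_pos: [0.5885, 0.133, 0.0977]
ee_rot: [[-0.058, -0.998, -0.002], [-0.998, 0.058, -0.001], [0.001, 0.002, -1.0]]
contact_force: [-4.1, -4.7, -0.5]
gripper_width: 0.0215
gripper_force: 59.8
```

Request:
move_arm(
  rotation=[
    [0,0,0],
    [0,0,0],
    [0,0,0],
    [0,0,0],
  ],
  translation=[
    [-0.8,-0.5,0],
    [-0.8,-1,0],
    [-0.8,-1,-0.5],
    [-0.8,-1,-0.5],
  ],
  fingers=[-1,-1,-1,-1],
)

```text
time: 19.67
tool_pos: [0.5887, 0.133, 0.0976]
ee_rot: [[-0.057, -0.998, -0.0], [-0.998, 0.057, 0.0], [-0.0, 0.0, -1.0]]
contact_force: [-6.2, 0.1, 2.6]
gripper_width: 0.0209
gripper_force: 60.1
```

```bash
python3 m.py w12 | head -8
```

```text
19.6667 [0.5887 0.133  0.0976] [-6.2  0.1  2.6] [-0.32  1.41 -0.05] [-0.0004, 0.0, -1.0]
40 [238, 240, 237, 238, 237, 238, 240, 239, 240, 237] [241, 240, 241, 241, 241, 242, 240, 241, 241, 242, 241, 240, 241, 240]
46 [213, 211, 212, 210, 207, 216, 209, 210, 213, 213] [218, 218, 215, 216, 215, 219, 217, 216, 215, 217, 214, 214, 215, 216]
85 [131, 134, 135, 136, 135, 145, 137, 145, 145, 150] [155, 156, 156, 153, 158, 147, 156, 151, 150, 149, 147, 145]
100 [88, 84, 93, 91, 83, 80, 86, 79, 80, 81] [83, 85, 83, 85, 81, 89, 86, 90, 85, 88, 94, 97]
115 [164, 161, 161, 161, 170, 115, 109, 143, 152, 158] [136, 181, 190, 179, 163, 118, 161, 165, 164, 162, 163, 160]
130 [105, 108, 95, 107, 101, 120, 115, 141, 154, 166] [205, 189, 179, 173, 161, 95, 152, 169, 165, 162, 165, 162]
255 [202, 189, 166, 137, 119, 105, 102, 89, 94, 112, 110, 109, 108, 113, 107, 116, 112, 108, 113, 113, 108, 108, 110, 109, 112, 116, 110, 111, 106, 108, 111, 107, 113, 111, 111, 108, 117]
```

Request:
move_arm(
  rotation=[
    [0,0,0],
    [0,0,0],
    [0,0,0],
    [0,0,0],
  ],
  translation=[
    [-0.8,0.2,0.3],
    [-0.8,0.2,0.3],
    [-0.8,0.2,0.3],
    [-0.8,0.2,0.3],
  ],
  fingers=[-1,-1,-1,-1],
)

```text
time: 20.05
tool_pos: [0.5886, 0.133, 0.0976]
ee_rot: [[-0.058, -0.998, 0.001], [-0.998, 0.058, 0.001], [-0.001, -0.001, -1.0]]
contact_force: [-2.1, 0.3, 0.9]
gripper_width: 0.021
gripper_force: 59.6
```

Request:
move_arm(
  rotation=[
    [0,0,0],
    [0,0,0],
    [0,0,0],
    [0,0,0],
    [0,0,0],
    [0,0,0],
    [0,0,0],
    [0,0,0],
    [0,0,0],
  ],
  translation=[
    [-0.4,0,0],
    [-0.4,0,0],
    [-0.4,0,0],
    [-0.4,0,0],
    [-0.4,0,0],
    [-0.4,0,0],
    [-0.4,0,0],
    [-0.4,0,0],
    [-0.4,0,0],
  ],
  fingers=[-1,-1,0,0,0.2,0.2,0.2,0.2,0.2],
  newtons=20,
)

```text
time: 20.8
tool_pos: [0.5878, 0.1328, 0.0972]
ee_rot: [[-0.058, -0.998, 0.0], [-0.998, 0.058, 0.0], [-0.0, -0.0, -1.0]]
contact_force: [0.4, 0.4, -0.4]
gripper_width: 0.0511
gripper_force: 0.0
```

```bash
python3 m.py w13 | head -8
```

```text
20.8 [0.5878 0.1328 0.0972] [ 0.4  0.4 -0.4] [0.01 0.02 0.01] [-0.0002, -0.0003, -1.0]
40 [239, 240, 240, 240, 237, 240, 238, 237, 239, 238] [241, 241, 241, 240, 241, 241, 240, 240, 242, 240, 240, 241, 241, 241]
46 [221, 218, 218, 217, 220, 221, 215, 218, 219, 218] [221, 224, 224, 221, 223, 221, 223, 222, 222, 222, 221, 223, 222, 223]
85 [137, 140, 137, 145, 145, 150, 148, 150, 150, 154] [156, 152, 159, 151, 158, 154, 152, 147, 151, 146, 142, 145]
100 [131, 131, 131, 129, 135, 134, 133, 125, 125, 131] [127, 131, 128, 136, 129, 135, 140, 137, 131, 135, 134, 125]
115 [158, 158, 172, 105, 121, 143, 155, 167, 184, 193] [184, 175, 159, 112, 157, 166, 159, 161, 164, 166, 165, 161]
130 [106, 105, 102, 112, 125, 147, 156, 171, 183, 195] [179, 168, 147, 117, 159, 165, 162, 163, 163, 161, 161, 159]
255 [208, 203, 185, 168, 142, 119, 98, 92, 98, 112, 118, 117, 119, 123, 124, 122, 121, 124, 125, 120, 123, 121, 123, 123, 119, 118, 119, 122, 123, 117, 119, 124, 121, 121, 121, 122, 122]
```

The fingers are open and the rotor stays seated. Retract straight up and check.

Request:
move_arm(
  rotation=[
    [0,0,0],
    [0,0,0],
    [0,0,0],
    [0,0,0],
    [0,0,0],
    [0,0,0],
    [0,0,0],
    [0,0,0],
    [0,0,0],
    [0,0,0],
    [0,0,0],
    [0,0,0],
  ],
  translation=[
    [0,0,5],
    [0,0,15],
    [0,0,35],
    [0,0,60],
    [0,0,90],
    [0,0,120],
    [0,0,150],
    [0,0,180],
    [0,0,200],
    [0,0,200],
    [0,0,200],
    [0,0,200],
  ],
  fingers=[0.2,0.2,0.2,0.2,0.2,0.2,0.2,0.2,0.2,0.2,0.2,0.2],
)

```text
time: 21.85
tool_pos: [0.5871, 0.1326, 0.297]
ee_rot: [[-0.058, -0.998, -0.001], [-0.998, 0.058, 0.0], [-0.0, 0.001, -1.0]]
contact_force: [0.2, 0.6, -0.7]
gripper_width: 0.0511
gripper_force: 0.0
```

```bash
python3 - <<'E'
from h import *
s=observe();print(s['time'],s['tool_pos'],s['contact_force'].round(1))
p=optics.camera_params('wrist');im=optics.snapshot('wrist');cv2.imwrite('pics/w14.png',im)
for q in ['rotor','pin_tip','spring_tip','cup_nominal','wall_nominal']:
    for d in nets.mark_of('wrist',q)[:2]:
        uv=np.array(d['xy'])*[560,420];print(q,round(d['confidence'],2),uv.round(1),on_z(p,uv,.113).round(4))
a=np.radians(-3.3);c,s_=np.cos(a),np.sin(a);W=lambda q:np.array([.5878+c*q[0]-s_*q[1],.1353+s_*q[0]+c*q[1],q[2]])
print('exp bar corners', proj(p,np.array([W((x,y,.124)) for x in(.011,-.011) for y in(-.042,.042)])).round(1).tolist())
print('exp shaft tip, pin at mouth, plunger 0.087', proj(p,np.array([W((0,y,.113)) for y in(-.062,-.074,.066,.087,.099)])).round(1).tolist())
g=im.astype(int).sum(2)//3
P=proj(p,np.array([W((0,y,.124)) for y in(-.035,-.02,0,.02,.035)]))
for u,v in P: print(round(u,1),round(v),g[int(round(v)),int(u)-30:int(u)+32].tolist())
for y in (-.068,.075,.083):
    u,v=proj(p,W((0,y,.113)))[0];print(y,round(u,1),round(v),g[int(round(v)),int(u)-24:int(u)+26].tolist())
E
```

```text
21.85 [0.58708393 0.13258747 0.2970123 ] [ 0.2  0.6 -0.7]
rotor 0.82 [277.6 183.4] [0.5919 0.1334 0.113 ]
rotor 0.6 [520.2 214.9] [0.3573 0.1786 0.113 ]
pin_tip 0.87 [283.   92.5] [0.582  0.0516 0.113 ]
pin_tip 0.7 [516.5 276.3] [0.3524 0.2452 0.113 ]
spring_tip 0.72 [279.5 276.7] [0.5959 0.2314 0.113 ]
spring_tip 0.71 [529.5 129.4] [0.3595 0.0966 0.113 ]
cup_nominal 0.94 [280.4 105.3] [0.585  0.0623 0.113 ]
wall_nominal 0.89 [280.3 277.1] [0.5952 0.232  0.113 ]
exp bar corners [[269.6, 141.6], [270.5, 230.6], [294.3, 141.6], [293.5, 230.6]]
exp shaft tip, pin at mouth, plunger 0.087 [[281.9, 118.0], [281.9, 104.2], [282.0, 249.3], [282.0, 268.3], [282.0, 278.9]]
282.0 150 [174, 179, 175, 178, 179, 187, 139, 107, 117, 112, 116, 113, 116, 118, 121, 115, 94, 199, 254, 250, 246, 248, 247, 247, 247, 247, 247, 247, 247, 247, 247, 247, 247, 247, 246, 247, 247, 246, 247, 247, 252, 227, 176, 168, 171, 172, 171, 171, 173, 169, 168, 177, 159, 125, 165, 175, 171, 168, 171, 167, 169, 163]
282.0 166 [174, 174, 176, 177, 176, 180, 162, 111, 113, 115, 114, 114, 119, 114, 114, 115, 112, 121, 179, 25
[... 1201 characters left out ...]
, 116, 113, 117, 113, 116, 111, 105, 164, 175, 174, 140, 141, 175, 203, 219, 231, 242, 238, 236, 171, 183, 146, 166, 174, 173, 171, 174, 177, 173, 172, 174, 171, 170, 173, 177, 174, 171, 173, 174, 171, 145, 213, 245]
0.075 282.0 258 [80, 64, 96, 108, 104, 104, 105, 107, 109, 103, 106, 104, 102, 101, 103, 103, 89, 55, 55, 67, 70, 77, 85, 79, 78, 73, 59, 60, 56, 65, 98, 138, 148, 139, 133, 133, 166, 175, 174, 176, 172, 174, 174, 168, 112, 107, 108, 124, 215, 244]
0.083 282.0 265 [103, 105, 99, 95, 93, 97, 94, 94, 95, 93, 93, 95, 96, 93, 96, 91, 92, 94, 100, 120, 143, 143, 150, 150, 143, 138, 118, 99, 96, 87, 96, 92, 90, 96, 89, 90, 92, 91, 95, 95, 92, 90, 95, 131, 160, 162, 169, 161, 149, 163]
```

The numeric check agrees: the bar is centred and parallel to the seat axis, the plunger is centred in the half cup, and the pin bottomed out in the round cup. Handing in.

```bash
python3 -c "
from station import order
print(order.hand_in())"
```

```text
the job is handed in; nothing more can be done
None
```

The rotor is fitted and released, with the pin at the bottom of the round cup and the spring end lying in the half cup; I handed the job in at about 22 s of the 48 s, and no verdict was returned.

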